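# Gauge a stack of mould plates in a toggle-clamp check nest

### The arm

A 6-joint arm with a two-finger parallel gripper is mounted at the origin on the work surface. World frame = base frame: x ahead of the robot, y to its left, z up, the work surface at z = 0. Lengths are in m, angles in rad, forces in N, time in s.
With the tool pointing down it reaches from about 0.4 to 0.925 m from the base axis. Payload 12.5 kg.
Tool frame: the origin (TCP) lies midway between the tips of the shut fingers; the grasp point (between the pads) lies 19 mm behind it; z points along the fingers, y is the line along which they close (so a half turn about z gives the same grasp; the last joint's range is limited). The gripper opens to 95 mm and grips with 3 to 60 N. Pads are 20 mm wide; open, the fingers measure 119 mm over their backs; the gripper's body (75 mm by 180 mm) begins 59 mm behind the grasp point.
Start: joints at [-1.225, 0.491, 1.559, -0, 1.092, -0.106], TCP at [0.273, -0.562, 0.215] pointing down, gripper open.
Joint ranges: [-3.1, 3.1], [-0.84, 2.19], [0.05, 2.79], [-1.13, 4.28], [0.06, 2.93], [-2.69, 2.69]. Speed limits (rad/s): [2.22, 2.22, 2.79, 3.14, 3.14, 3.14].

### API

Orientations are given as a unit quaternion [x, y, z, w].
In Python, from station import r, read_camera gives the robot as it stands.
- The arm moves only by the tool step_arm, never from a script. Its argument "steps" is a list of rows, each a list of 4 numbers: the shift along the tool's x, y, z in m, then the turn about the tool's z in rad. In form: [[dx, dy, dz, spin], ...]. A call has 1 to 20 rows; each row shifts and turns the commanded pose from where the row before left it, along the tool's axes as they then stand; what a row does not reach is not made up. A row lasts 1/8 s, in which the tool goes at most 62.5 mm and 10.7 degrees, less where a joint would pass 70% of its speed; a pose out of reach is approached as far as the arm can. A call with a gripper value outside its range is refused whole. "jaw" is the closure, from 0 (fully open) to 1 (shut), set as the call begins (left out, the last holds). The fingers move at their own pace and stop on an object; "grip_force" is the grip in N (left out, the last holds). Time passes only in rows, so rows that do not move let the fingers close. It gives the time, the measured TCP pose, the force, the opening and the grip force at its end, in the units of the state.
- r.observe(): the state, without advancing time (a new reading comes with each control period).
- read_camera(name): name is "side" or "top"; returns a dict with "color" (420x560x3 uint8, red, green, blue), "depth" (420x560 float32, m along the optical axis (not along the pixel's ray), 0 where there is no reading), "intrinsics" (3x3 intrinsics, pixels), "camera_from_world" (4x4, takes a point from world to camera coordinates). Camera axes: x right, y up, looking along -z (the intrinsics and any distortion apply to the point x, -y, -z); pixel columns grow to the right and rows downward; lengths in m; the calibration is good to about 2 mm. A picture is of the moment at which its call begins.
- r.hand_in(): hands the job in; it is judged then, once.
The state is a dict: "time": time; "qpos": joint angles; "dq": joint speeds; "effort": joint torques, N m; "eef_pos": TCP position; "eef_rot": TCP orientation; "wrist_force": force on the tool from outside, world axes, zero at the start; "moment": the same for the moment, N m; "gripper_width": opening from 0.0 (shut) to 1.0 (fully open); "finger_force": force on a finger pad.
Only numpy, scipy, OpenCV 4.12 (cv2) and the standard library are available. Lean on these libraries where they do the work, as an engineer would, in place of code of your own. Each camera call takes 0.05 s, during which the arm holds its last target. There are 200 camera calls.

### The job

Stack all the mould plates from the draining board in the check nest and swing the toggle clamp over centre so that it presses on the stack by itself. With the stack clamped, swing the gauge in, lower its foot onto the top plate and keep it there for about a second; then let the gauge up, swing it back to its parking side, throw the clamp back fully open and lay every plate flat on the rubber mat, side by side and not on one another. Leave the beaker and the bottle standing where they are.

Things in the scene. Friction and masses are not known exactly. Their poses are not given: they have to be found in the camera images.
- nest (a point): Centre of the nest's floor, 24 mm above the bench; x runs along the nest from the gauge column (x -115 mm) to the clamp (x +108 mm), y across it, z up. A plate lies here with its long side along x, on two blocks (34 x 50 mm, 16 mm high, at x -45 and +45 mm, nothing between them). Plates are stacked one upon another: the tops of 1, 2, 3 plates are 16, 32, 48 mm above this point.
- fixture: Check fixture: dark steel base plate 285 x 130 x 8 mm, fixed to the bench, placed differently every time; origin under its centre, axes as the nest's. Eight upright 8 mm pins with pointed tops (tips 70 mm above the bench) guide the plates, with about 2.5 mm to spare on each side; at (x, y) = (+-50, +-32.5) and (+-74.5, +-18) mm. The middle of the long sides is free for fingers.
- clamp (a joint): Toggle clamp arm, hinged at clamp_pivot about the nest's y. 0 = fully open (arm leaning 20 degrees back from upright, away from the nest); grows as it swings to the nest; 1.92 = level, 2.3 = limit. Over-centre spring: below 1.0 it pulls the arm open to 0, above 1.0 shut (0.7 N m, up to 10 N at the handle), so that it stays on the stack by itself: at about 1.82 on three plates, 2.06 on two.
- clamp_handle (a point): Middle of the clamp's rubber grip, a round bar 18 mm thick and 60 mm long, parallel to the hinge, on the nest's +y side: 75 mm from the hinge axis, 60 mm to +y of the arm's centre line. It moves on an arc of 75 mm radius about the hinge; can be pinched from above (turns in the fingers) or pushed. 150 mm above the bench when open, 68 to 87 mm when shut.
- clamp_pivot (a point): Centre of the clamp's hinge axis (fixed to the fixture), 80 mm above the bench.
- clamp_pad: Round rubber pressure pad (ball of 22 mm, origin at its centre) under the clamp arm, 66 mm from the hinge; when shut it presses on the top plate about 42 mm to the +x side of the nest centre.
- swivel (a joint): White swivel arm of the gauge on an upright column 115 mm to -x of the nest centre. 0 = parked, arm pointing to the nest's -y; grows counter-clockwise seen from above to its stop at 1.571, arm along +x over the nest, the foot then 40 mm to -x of the nest centre. Light friction; stays where left. Starts between 0 and 0.3. Arm's top 116 mm above the bench.
- plunger (a joint): Gauge plunger, a slide: 0 = up, grows in m as it is pushed straight down, to 0.05. A spring (3 N at the top, 5.5 N at the bottom, less 1.3 N of weight) lifts it again. Its foot's underside is 90 mm above the bench when up, so it first meets a stack of three plates at 0.018 and one of two at 0.034.
- gauge_knob (a point): Centre of the black knob on top of the plunger: upright cylinder 26 mm in diameter, 32 mm high, 75 mm from the column axis, 189 mm above the bench when up (top at 205 mm). 57 mm of thin rod are free between the knob and the swivel arm. Can be pinched from above to swing the gauge, and pushed down.
- gauge_foot: Steel disc foot of the gauge, 22 mm in diameter, 8 mm thick, at the lower end of the plunger, straight below the knob; it gives up to 6 mm on a stiff spring of its own (2.5 N per mm), so the plunger can be pushed a few mm further after the foot has touched.
- mat: Black rubber drying mat, plain, 270 (its x) x 200 (its y) x 5 mm, fixed to the bench, to one side of the fixture; origin at the centre of its underside.
- board: Blue draining board with fine grey ribs, 280 (its x) x 220 (its y) x 6 mm, flat on top, fixed to the bench, on the other side of the fixture; origin at the centre of its underside. The plates lie on it at the start, their long side roughly along its y.
- plate1_c (a point): Centre (half-way up) of an aluminium mould plate, 136 (its x) x 52 (its y) x 16 mm, 0.29 kg, z up, with four dark half cavities on its upper face. Two or three plates are there; all are alike.
- plate2_c (a point): Centre (half-way up) of an aluminium mould plate, 136 (its x) x 52 (its y) x 16 mm, 0.29 kg, z up, with four dark half cavities on its upper face. Two or three plates are there; all are alike.
- plate3_c (a point): Centre (half-way up) of an aluminium mould plate, 136 (its x) x 52 (its y) x 16 mm, 0.29 kg, z up, with four dark half cavities on its upper face. Two or three plates are there; all are alike.
- beaker: Glass beaker, 70 mm wide, 90 mm high, origin under its centre; bystander.
- reagent: Amber glass bottle, 66 mm wide, 150 mm high, origin under its centre; bystander.
Mind the look-alikes: they are no part of the job. What is shaped like the part that bears plate1_c but blue or turquoise is not meant. Leave any orange look-alike of the part that bears plate2_c alone.

How it is judged:
On the way, in this order (a step that is already met when the one before it is completed fails the run):
1. all plates lie stacked in the nest, with the clamp still open (horizontal distance between each of plate1_c, plate2_c, plate3_c and nest below 0.006 m and angle between each of plate1_c, plate2_c, plate3_c's own z axis and vertical below 0.06 rad and angle between the x axis of each of plate1_c, plate2_c, plate3_c and the x axis of nest, either way round below 0.08 rad and z of plate1_c in the frame of nest between 0.004 and 0.046 m and z of plate2_c in the frame of nest between 0.004 and 0.046 m and z of plate3_c in the frame of nest between 0.004 and 0.046 m and value of joint clamp below 0.6 rad), for 0.2 s.
2. the clamp is over centre and presses on the stack by itself, the fingers touching nothing (horizontal distance between each of plate1_c, plate2_c, plate3_c and nest below 0.006 m and angle between each of plate1_c, plate2_c, plate3_c's own z axis and vertical below 0.06 rad and angle between the x axis of each of plate1_c, plate2_c, plate3_c and the x axis of nest, either way round below 0.08 rad and z of plate1_c in the frame of nest between 0.004 and 0.046 m and z of plate2_c in the frame of nest between 0.004 and 0.046 m and z of plate3_c in the frame of nest between 0.004 and 0.046 m and value of joint clamp above 1.6 rad and contact force between clamp_pad and anything else above 3 N and contact force between the fingers and anything else below 0.1 N and horizontal distance between clamp_pad and nest below 0.07 m), for 0.3 s.
3. with the stack clamped, the gauge foot stands on the top plate (horizontal distance between each of plate1_c, plate2_c, plate3_c and nest below 0.006 m and angle between each of plate1_c, plate2_c, plate3_c's own z axis and vertical below 0.06 rad and angle between the x axis of each of plate1_c, plate2_c, plate3_c and the x axis of nest, either way round below 0.08 rad and z of plate1_c in the frame of nest between 0.004 and 0.046 m and z of plate2_c in the frame of nest between 0.004 and 0.046 m and z of plate3_c in the frame of nest between 0.004 and 0.046 m and value of joint clamp above 1.6 rad and contact force between clamp_pad and anything else above 3 N and contact force between gauge_foot and anything else above 0.5 N and value of joint plunger above 0.012 m and horizontal distance between gauge_foot and nest below 0.07 m), for 0.5 s.
4. the gauge is up and parked and the clamp thrown back open, the plates still in the nest (horizontal distance between each of plate1_c, plate2_c, plate3_c and nest below 0.006 m and angle between each of plate1_c, plate2_c, plate3_c's own z axis and vertical below 0.06 rad and angle between the x axis of each of plate1_c, plate2_c, plate3_c and the x axis of nest, either way round below 0.08 rad and z of plate1_c in the frame of nest between 0.004 and 0.046 m and z of plate2_c in the frame of nest between 0.004 and 0.046 m and z of plate3_c in the frame of nest between 0.004 and 0.046 m and value of joint clamp below 0.3 rad and value of joint plunger below 0.004 m and value of joint swivel below 0.5 rad), for 0.2 s.
At the end, for the whole second after the job is handed in: Every plate lies flat and at rest on the rubber mat itself (its centre at least 15 mm inside the mat's edges, not on another plate), the clamp is thrown open (below 0.3), the gauge is up (within 4 mm) and parked (swivel below 0.5) (x of plate1_c in the frame of mat between -0.12 and 0.12 m and y of plate1_c in the frame of mat between -0.085 and 0.085 m and z of plate1_c in the frame of mat between 0.0095 and 0.018 m and angle between each of plate1_c, plate2_c, plate3_c's own z axis and vertical below 0.06 rad and linear speed of each of plate1, plate2, plate3 below 0.02 m/s and x of plate2_c in the frame of mat between -0.12 and 0.12 m and y of plate2_c in the frame of mat between -0.085 and 0.085 m and z of plate2_c in the frame of mat between 0.0095 and 0.018 m and x of plate3_c in the frame of mat between -0.12 and 0.12 m and y of plate3_c in the frame of mat between -0.085 and 0.085 m and z of plate3_c in the frame of mat between 0.0095 and 0.018 m and value of joint clamp below 0.3 rad and value of joint swivel below 0.5 rad and value of joint plunger below 0.004 m); the robot touches nothing.
It fails at once if the beaker is shifted by more than 30 mm or tipped (distance of beaker from where it was at the start of the episode above 0.03 m or angle between beaker's own z axis and vertical above 0.4 rad).
It fails at once if the bottle is shifted by more than 30 mm or tipped (distance of reagent from where it was at the start of the episode above 0.03 m or angle between reagent's own z axis and vertical above 0.4 rad).
Of plate1, plate2, plate3 only 2 to 3 are there at a start; the rules pass over those that are not, and their reading is None.
At some moment in a run one of plate1, plate2, plate3 may be knocked a few centimetres aside while the robot is not near it.
Once in a run the grip may slacken for a moment while it holds something.
It also fails if it takes over 210 s, if anything falls off the work surface, if the arm or the gripper's body presses on something with over 40 N, if the wrist force passes 120 N, or if a joint passes its speed limit or range.

## Working session

There is one attempt and no reset: what is moved stays moved. The work goes in short steps, Python scripts to look and compute and a tool call to move; the robot and the scene stay as the last step left them, time stands still between calls to the robot, and variables do not carry over. Pictures are saved under pics/ and viewed, at most 14 in all, crops included, and the job is handed in when it is done.

Besides the shell and the picture viewer there is one more tool, called after ">>>" as name(argument=value, ...), one argument or row to a line, values as JSON. step_arm: Moves the arm, as the interface text tells. Its arguments: {"type":"object","properties":{"steps":{"type":"array","items":{"type":"array","items":{"type":"number"}}},"jaw":{"type":"number"},"grip_force":{"type":"number"}},"required":["steps"]}

```bash
mkdir -p pics; cat > h.py <<'E'
import numpy as np, cv2
from station import r, read_camera
def snap(name,out=None,scale=1.4,crop=None):
    c=read_camera(name)
    np.savez(f'{name}.npz',**c)
    im=c['color'][:,:,::-1]
    if crop:
        x0,y0,x1,y1=crop; im=im[y0:y1,x0:x1]
    if out: cv2.imwrite('pics/'+out,cv2.resize(im,None,fx=scale,fy=scale,interpolation=cv2.INTER_CUBIC))
    return c
def load(name): return dict(np.load(f'{name}.npz'))
def px2w(c,u,v,z=None):
    K=c['intrinsics'];T=np.linalg.inv(c['camera_from_world'])
    d=np.array([(u-K[0,2])/K[0,0],-(v-K[1,2])/K[1,1],-1.])
    o=T[:3,3];w=T[:3,:3]@d
    if z is None:
        s=c['depth'][int(round(v)),int(round(u))]
    else: s=(z-o[2])/w[2]
    return o+s*w
def w2px(c,p):
    q=c['camera_from_world']@np.append(p,1);K=c['intrinsics']
    return K[0,0]*q[0]/-q[2]+K[0,2], K[1,1]*-q[1]/-q[2]+K[1,2]
E
python3 - <<'E'
from h import *
for n in('top','side'):
    c=snap(n,n+'0.png')
    print(n,c['intrinsics'].round(1).tolist(),np.linalg.inv(c['camera_from_world']).round(3).tolist())
print(r.observe())
E
```

```text
top [[530.6, 0.0, 281.1], [0.0, 530.6, 207.2], [0.0, 0.0, 1.0]] [[0.014, 0.981, -0.195, 0.183], [-1.0, 0.014, 0.001, -0.124], [0.004, 0.195, 0.981, 1.622], [0.0, 0.0, 0.0, 1.0]]
side [[434.0, 0.0, 276.2], [0.0, 434.0, 205.5], [0.0, 0.0, 1.0]] [[-0.997, 0.036, -0.065, 0.428], [-0.074, -0.486, 0.871, 0.859], [-0.001, 0.873, 0.488, 0.692], [0.0, 0.0, 0.0, 1.0]]
{'time': 0.1, 'qpos': array([-1.22457963e+00,  4.91481297e-01,  1.55939203e+00, -2.49559285e-05,
        1.09169396e+00, -1.05628457e-01]), 'dq': array([-0.00090643, -0.0011353 , -0.00173599,  0.00142292,  0.00060122,
       -0.00103812]), 'effort': array([ 2.24309355e-03, -6.13622618e+01, -2.58607078e+01,  6.93318550e-02,
        4.70008969e-02, -8.04117690e-05]), 'eef_pos': array([ 0.27281675, -0.56207317,  0.21413014]), 'eef_rot': array([ 9.74586454e-01,  2.24011174e-01, -6.94705722e-05, -4.82468759e-04]), 'wrist_force': array([0.07784348, 0.2713682 , 0.14218192]), 'moment': array([-0.00289689, -0.02836707,  0.03300893]), 'finger_force': 0.0, 'gripper_width': 0.9999280016431934}
```

View pics/top0.png

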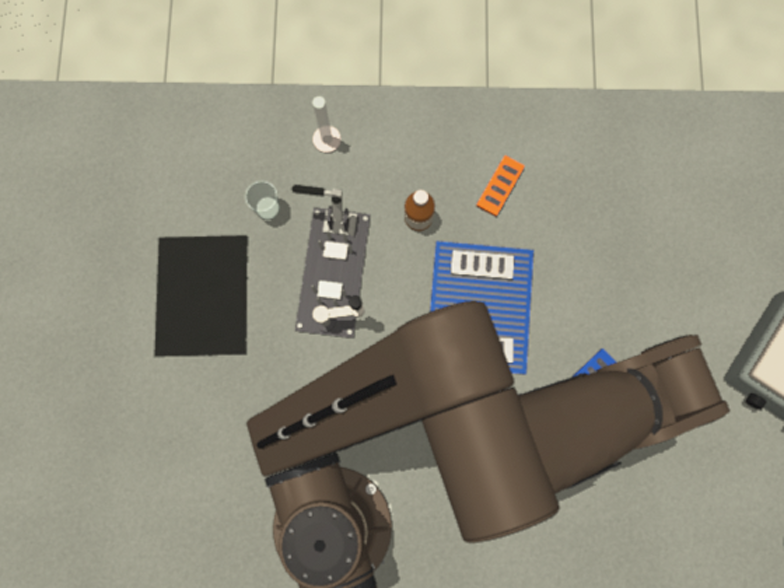

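View pics/side0.png

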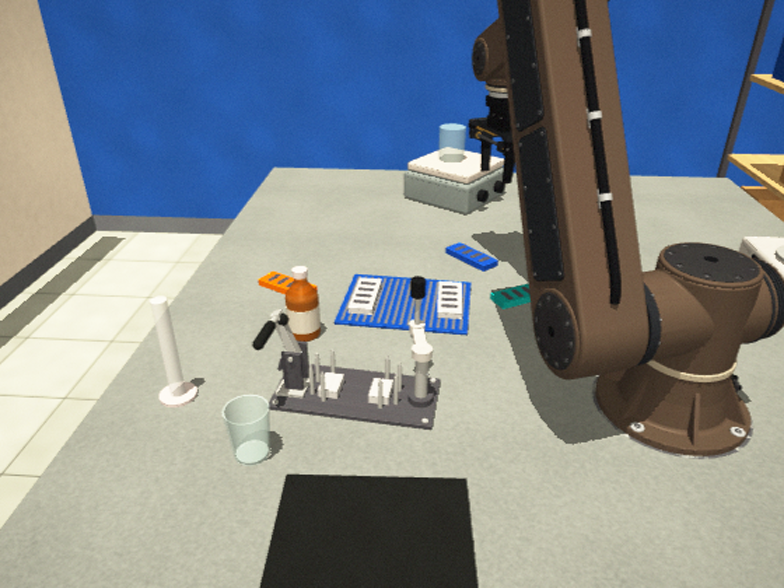

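Two white plates are visible: at about (482,264) and near (505,350) in the top view, the second partly behind the arm. The fixture is centred near (333,272), with nest +x roughly along world +x and the handle to the left. The mat is at (201,295). Next I'll measure these from depth.

```bash
cat >> h.py <<'E'
def cloud(c):
    K=c['intrinsics'];T=np.linalg.inv(c['camera_from_world']);D=c['depth']
    v,u=np.mgrid[:D.shape[0],:D.shape[1]]
    P=np.stack([(u-K[0,2])/K[0,0]*D,-(v-K[1,2])/K[1,1]*D,-D],-1)
    return P@T[:3,:3].T+T[:3,3]
def blobs(c,mask,zmin,zmax,amin=60,z=None):
    """mask by colour, height; minAreaRect in world xy of mask pixels projected on plane z"""
    P=cloud(c);m=mask&(P[...,2]>zmin)&(P[...,2]<zmax)&(c['depth']>0)
    n,l,s,_=cv2.connectedComponentsWithStats(m.astype(np.uint8));out=[]
    for i in range(1,n):
        if s[i,4]<amin: continue
        vs,us=np.where(l==i)
        q=np.array([px2w(c,u,v,z)[:2] for u,v in zip(us,vs)]) if z is not None else P[l==i][:,:2]
        (cx,cy),(w,h),a=cv2.minAreaRect((q*1000).astype(np.float32))
        if w<h: w,h,a=h,w,a+90
        a=(a+90)%180-90
        out.append((round(cx,1),round(cy,1),round(w,1),round(h,1),round(a,1),s[i,4],P[l==i][:,2].mean().round(4),q.mean(0).round(4).tolist(),[int(us.mean()),int(vs.mean())]))
    return out
def white(c):
    f=c['color'].astype(int);return (f.min(-1)>165)&(f.max(-1)-f.min(-1)<40)
E
python3 - <<'E'
from h import *
c=load('top'); f=c['color'].astype(int)
for b in blobs(c,white(c),0.01,0.035,30): print('w',b)
dark=(f.max(-1)<60)
for b in blobs(c,dark,-0.01,0.02,800): print('mat',b)
bl=(f[...,2]-f[...,0]>60)
for b in blobs(c,bl,-0.01,0.03,200,z=.006): print('board',b)
for n,u,v,z in [('pole',326,139,0),('bottletop',421,198,.15),('beaker',268,209,0),('fc1',314,208,.008),('fc2',369,213,.008),('fc3',354,337,.008),('fc4',296,331,.008),('knob',355,302,.205),('handle_mid',308,190,.15),('handle_l',292,189,.15),('handle_r',324,191,.15),('col',320,314,.116)]:
    print(n,px2w(c,u/1.4,v/1.4,z).round(3))
E
```

```text
w (591.9, 5.9, 51.3, 38.8, 83.1, np.int32(169), np.float64(0.0233), [0.5899, 0.005], [239, 178])
w (564.8, -321.3, 135.7, 57.1, 85.3, np.int32(517), np.float64(0.0219), [0.5625, -0.3211], [344, 188])
w (501.5, 16.2, 50.6, 38.1, -88.8, np.int32(177), np.float64(0.0233), [0.5006, 0.0153], [235, 206])
w (376.5, -377.8, 55.0, 26.5, 18.9, np.int32(106), np.float64(0.0228), [0.3764, -0.3757], [363, 248])
mat (489.0, 300.1, 266.9, 200.2, 2.3, np.int32(5284), np.float64(0.004), [0.4864, 0.2999], [143, 211])
board (471.3, -317.0, 278.7, 218.5, -4.7, np.int32(1862), np.float64(0.0061), [0.5005, -0.3399], [350, 209])
pole [0.86  0.036 0.   ]
bottletop [ 0.671 -0.18   0.15 ]
beaker [0.689 0.162 0.   ]
fc1 [0.691 0.057 0.008]
fc2 [ 0.681 -0.068  0.008]
fc3 [ 0.398 -0.041  0.008]
fc4 [0.409 0.086 0.008]
knob [ 0.44  -0.051  0.205]
handle_mid [0.685 0.055 0.15 ]
handle_l [0.686 0.088 0.15 ]
handle_r [0.683 0.021 0.15 ]
col [0.43  0.024 0.116]
```

```bash
python3 - <<'E'
from h import *
c=load('top');im=c['color'][:,:,::-1]
a=cv2.resize(im[120:250,200:290],None,fx=4,fy=4,interpolation=cv2.INTER_CUBIC)
d=load('side')['color'][:,:,::-1]
b=cv2.resize(d[170:310,165:330],None,fx=2.6,fy=2.6,interpolation=cv2.INTER_CUBIC)
H=max(a.shape[0],b.shape[0]);o=np.zeros((H,a.shape[1]+b.shape[1],3),np.uint8)
o[:a.shape[0],:a.shape[1]]=a;o[:b.shape[0],a.shape[1]:]=b
cv2.imwrite('pics/c1.png',o);print(o.shape)
E
```

```text
(520, 789, 3)
```

View pics/c1.png

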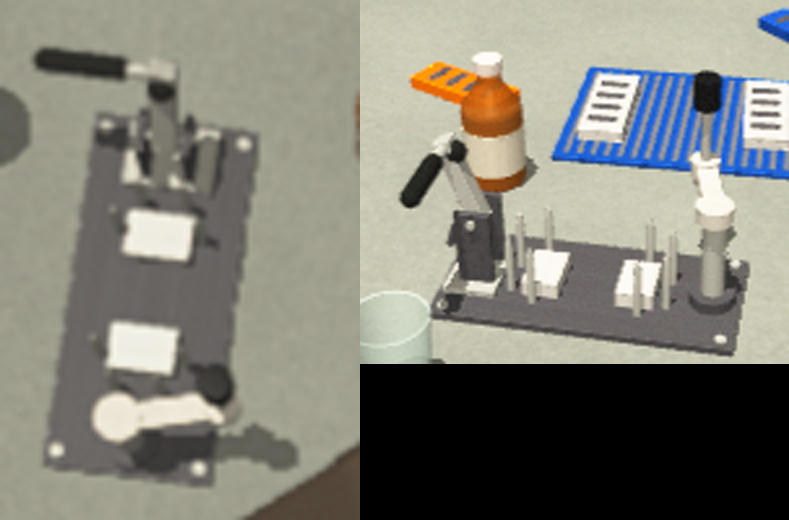

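The left crop shows the nest blocks at (160,236) and (142,348), and the clamp handle at (80,63) to the left. The parked gauge column is at (117,415), with its knob at (217,382). This puts the nest at about (0.546, 0.010) with yaw −6°. Plate A is at about (0.566, −0.321). I'll set up a move helper and go above plate A.

```bash
cat >> h.py <<'E'
from scipy.spatial.transform import Rotation as R
def plan(x,y,z,yang=None):
    s=r.observe();p=s['eef_pos'];Rm=R.from_quat(s['eef_rot']).as_matrix()
    ya=np.degrees(np.arctan2(Rm[1,1],Rm[0,1]));spin=0
    if yang is not None:
        spin=-np.radians((yang-ya+90)%180-90)
    q6=s['qpos'][5]
    R2=Rm@R.from_rotvec([0,0,spin]).as_matrix()
    d=np.array([x,y,z])-p
    print('at',p.round(4),'yang',ya.round(1),'q6',q6.round(2),'spin',round(spin,3),'shift before spin',(Rm.T@d).round(4),'after spin',(R2.T@d).round(4),'w',s['gripper_width'].round(3))
E
python3 - <<'E'
from h import *
plan(.566,-.321,.12,-4.7)
c=load('top')
for q in [(105,122),(245,143),(56,451),(200,467)]: print(px2w(c,q[0]/4+200,q[1]/4+120,.008).round(4))
E
```

```text
Traceback (most recent call last):
  File "h.py", line 52, in plan
    print('at',p.round(4),'yang',ya.round(1),'q6',q6.round(2),'spin',round(spin,3),'shift before spin',(Rm.T@d).round(4),'after spin',(R2.T@d).round(4),'w',s['gripper_width'].round(3))
                                                                                                                                                            ^^^^^^^^^^^^^^^^^^^^^^^^
AttributeError: 'float' object has no attribute 'round'
```

```bash
sed -i "s/s\['gripper_width'\].round(3)/round(float(s['gripper_width']),3)/" h.py
python3 - <<'E'
from h import *
plan(.566,-.321,.12,-4.7)
c=load('top')
for q in [(105,122),(245,143),(56,451),(200,467)]: print(px2w(c,q[0]/4+200,q[1]/4+120,.008).round(4))
E
```

```text
at [ 0.2728 -0.5621  0.2141] yang -64.1 q6 -0.11 spin -1.037 shift before spin [ 0.369  -0.0888  0.0942] after spin [0.2642 0.2725 0.0942] w 1.0
[0.6844 0.0503 0.008 ]
[ 0.6688 -0.0609  0.008 ]
[0.4209 0.0789 0.008 ]
[ 0.4101 -0.0318  0.008 ]
```

>>> step_arm(
  steps=[
    [0, 0, 0, -0.15],
    [0, 0, 0, -0.15],
    [0, 0, 0, -0.15],
    [0, 0, 0, -0.15],
    [0, 0, 0, -0.15],
    [0, 0, 0, -0.15],
    [0, 0, 0, -0.137],
    [0.033, 0.034, 0.008, 0],
    [0.033, 0.034, 0.008, 0],
    [0.033, 0.034, 0.008, 0],
    [0.033, 0.034, 0.008, 0],
    [0.033, 0.034, 0.008, 0],
    [0.033, 0.034, 0.008, 0],
    [0.033, 0.034, 0.008, 0],
    [0.033, 0.034, 0.008, 0],
    [0, 0, 0.03, 0],
    [0, 0, 0, 0],
    [0, 0, 0, 0],
  ],
  jaw=0,
)

```text
time: 2.35
eef_pos: [0.5655, -0.322, 0.1214]
eef_rot: [0.736, 0.677, 0.0, 0.0]
wrist_force: [0.8, -0.3, 0.8]
gripper_width: 1.002
finger_force: 0.0
```

```bash
python3 - <<'E'
from h import *
plan(.566,-.321,.009,-4.7)
c=snap('top','t1.png')
for b in blobs(c,white(c),0.01,0.035,30,z=.022): print('w',b)
snap('side')
E
```

```text
at [ 0.5655 -0.322   0.1214] yang -4.7 q6 -0.54 spin -0.001 shift before spin [0.0011 0.0004 0.1124] after spin [0.0011 0.0004 0.1124] w 1.002
w (78.5, -84.7, 17.5, 17.0, -89.2, np.int32(34), np.float64(0.0164), [0.0783, -0.0835], [264, 349])
```

View pics/t1.png

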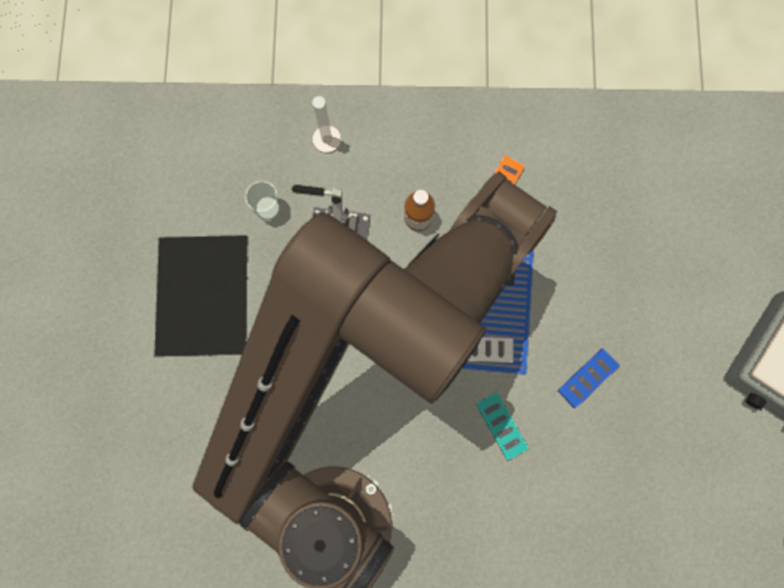

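The arm is now over plate A and hides it. Plate B's right half shows at (492,350), and there is no third plate. I'll check plate A in the side view.

```bash
python3 - <<'E'
from h import *
c=load('side')
f=c['color'].astype(int)
m=(f.min(-1)>120)&(f.max(-1)-f.min(-1)<45)
for b in blobs(c,m,0.012,0.032,30): print('w',b)
cv2.imwrite('pics/s1.png',cv2.resize(c['color'][120:320,150:400,::-1],None,fx=3,fy=3))
E
```

```text
w (352.8, -856.9, 81.2, 14.3, -32.4, np.int32(50), np.float64(0.0234), [0.3474, -0.8551], [325, 146])
w (563.5, -314.8, 144.7, 51.9, 86.2, np.int32(318), np.float64(0.0211), [0.5637, -0.2986], [260, 211])
w (376.2, -310.8, 142.1, 50.1, 88.3, np.int32(279), np.float64(0.0208), [0.3751, -0.2968], [321, 214])
w (669.8, -147.1, 53.0, 17.7, 12.9, np.int32(58), np.float64(0.0271), [0.6676, -0.1457], [217, 235])
w (589.4, 14.7, 68.7, 35.3, 79.8, np.int32(222), np.float64(0.0225), [0.5889, 0.0163], [236, 274])
w (501.2, 22.9, 71.2, 35.0, 84.0, np.int32(230), np.float64(0.0224), [0.5001, 0.0273], [271, 278])
w (855.2, 48.1, 25.7, 15.7, 26.3, np.int32(71), np.float64(0.0222), [0.8546, 0.049], [126, 277])
w (648.7, 27.9, 30.4, 26.0, -4.6, np.int32(55), np.float64(0.0137), [0.6482, 0.0318], [211, 279])
w (433.5, 36.6, 18.6, 8.9, -11.3, np.int32(35), np.float64(0.0258), [0.433, 0.0371], [299, 281])
w (-79.9, 81.6, 22.8, 21.1, 10.5, np.int32(54), np.float64(0.0156), [-0.0782, 0.0813], [526, 308])
w (686.4, 188.9, 54.8, 21.8, 14.9, np.int32(167), np.float64(0.0217), [0.6838, 0.1923], [179, 323])
```

View pics/s1.png

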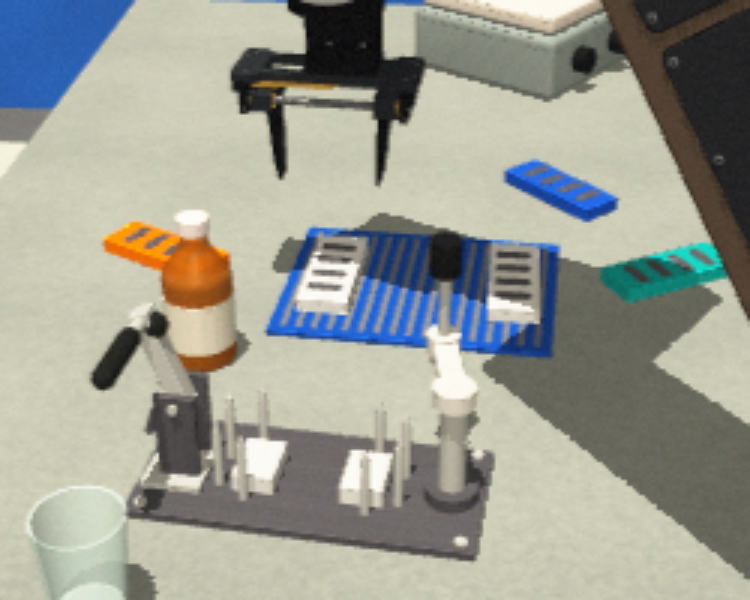

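Only two plates, A at (330,275) and B at (515,285), and both are clear. I'll grasp A.

>>> step_arm(
  steps=[
    [0.001, -0.001, 0.028, 0],
    [0, 0, 0.028, 0],
    [0, 0, 0.028, 0],
    [0, 0, 0.018, 0],
    [0, 0, 0.01, 0],
    [0, 0, 0, 0],
  ],
  jaw=0,
)

```text
time: 3.2
eef_pos: [0.5647, -0.3205, 0.0086]
eef_rot: [0.736, 0.677, -0.0, -0.0]
wrist_force: [0.3, 0.3, 0.3]
gripper_width: 0.999
finger_force: 0.0
```

>>> step_arm(
  steps=[
    [0, 0, 0, 0],
    [0, 0, 0, 0],
    [0, 0, 0, 0],
    [0, 0, 0, 0],
    [0, 0, 0, 0],
    [0, 0, 0, 0],
    [0, 0, 0, 0],
    [0, 0, 0, 0],
  ],
  jaw=1,
  grip_force=40,
)

```text
time: 4.2
eef_pos: [0.5646, -0.3204, 0.0087]
eef_rot: [0.735, 0.678, -0.0, -0.0]
wrist_force: [-1.6, 0.5, 3.0]
gripper_width: 0.542
finger_force: 40.0
```

```bash
python3 - <<'E'
from h import *
plan(.546,.0095,.13,83.8)
E
```

```text
at [ 0.5646 -0.3204  0.0087] yang -4.7 q6 -0.54 spin -1.545 shift before spin [ 0.3273 -0.0456 -0.1213] after spin [ 0.0542  0.326  -0.1213] w 0.542
```

>>> step_arm(
  steps=[
    [0, 0, -0.01, 0],
    [0, 0, -0.03, 0],
    [0, 0, -0.03, 0],
    [0, 0, -0.04, 0],
    [0, 0, -0.04, 0],
    [0, 0, -0.04, 0],
    [0, 0, 0, -0.15],
    [0, 0, 0, -0.15],
    [0, 0, 0, -0.15],
    [0, 0, 0, -0.15],
    [0, 0, 0, -0.15],
    [0, 0, 0, -0.15],
    [0, 0, 0, -0.15],
    [0, 0, 0, -0.15],
    [0, 0, 0, -0.15],
    [0, 0, 0, -0.15],
    [0, 0, 0, -0.045],
  ],
)

```text
time: 6.32
eef_pos: [0.5645, -0.3202, 0.1989]
eef_rot: [0.052, 0.999, 0.0, -0.0]
wrist_force: [-0.6, -0.4, -2.9]
gripper_width: 0.543
finger_force: 40.0
```

>>> step_arm(
  steps=[
    [0, 0.03, 0, 0],
    [0, 0.03, 0, 0],
    [0, 0.03, 0, 0],
    [0, 0.03, 0, 0],
    [0, 0.03, 0, 0],
    [0, 0.03, 0, 0],
    [0.01, 0.03, 0, 0],
    [0.01, 0.03, 0, 0],
    [0.01, 0.03, 0, 0],
    [0.012, 0.03, 0, 0],
    [0.012, 0.026, 0, 0],
    [0, 0, 0.03, 0],
    [0, 0, 0.03, 0],
    [0, 0, 0, 0],
    [0, 0, 0, 0],
  ],
)

```text
time: 8.2
eef_pos: [0.5465, 0.0094, 0.1397]
eef_rot: [0.054, 0.999, -0.0, 0.001]
wrist_force: [0.0, -0.0, -2.0]
gripper_width: 0.544
finger_force: 40.0
```

```bash
python3 - <<'E'
from h import *
plan(.546,.0095,.027,83.8)
c=snap('top'); d=snap('side')
f=d['color'].astype(int);m=(f.min(-1)>110)&(f.max(-1)-f.min(-1)<45)
for b in blobs(d,m,0.10,0.17,30): print('held side',b)
im=c['color'][100:290,180:400,::-1];b=d['color'][130:320,140:360,::-1]
cv2.imwrite('pics/n1.png',np.hstack([cv2.resize(im,(400,345)),cv2.resize(b,(400,345))]))
E
```

```text
at [0.5465 0.0094 0.1397] yang 83.8 q6 -1.57 spin 0.0 shift before spin [0.0007 0.     0.1127] after spin [0.0007 0.     0.1127] w 0.544
held side (63.3, -1077.1, 78.1, 50.3, -11.4, np.int32(275), np.float64(0.1342), [0.0639, -1.0722], [390, 106])
held side (349.4, -992.9, 226.4, 221.7, 56.0, np.int32(995), np.float64(0.1188), [0.3473, -0.9586], [326, 116])
held side (-19.1, -951.5, 36.4, 20.4, 83.6, np.int32(41), np.float64(0.1466), [-0.0217, -0.9502], [415, 112])
held side (673.7, -171.1, 31.2, 27.6, -80.2, np.int32(91), np.float64(0.1459), [0.6731, -0.1674], [213, 194])
held side (435.1, -3.2, 102.3, 32.8, -84.3, np.int32(388), np.float64(0.1179), [0.4364, -0.0002], [299, 240])
held side (679.2, 8.4, 34.2, 15.4, 87.0, np.int32(54), np.float64(0.1556), [0.6779, 0.0084], [196, 225])
held side (585.1, 9.4, 52.6, 48.7, 85.5, np.int32(284), np.float64(0.1497), [0.5879, 0.0185], [234, 231])
held side (855.2, 47.5, 25.8, 17.1, 28.4, np.int32(304), np.float64(0.1357), [0.8547, 0.049], [118, 238])
held side (508.8, 14.7, 70.8, 55.1, -6.3, np.int32(409), np.float64(0.1495), [0.5031, 0.0235], [270, 233])
held side (663.6, 8.0, 29.5, 20.9, 30.5, np.int32(131), np.float64(0.1175), [0.6644, 0.0093], [203, 239])
```

View pics/n1.png

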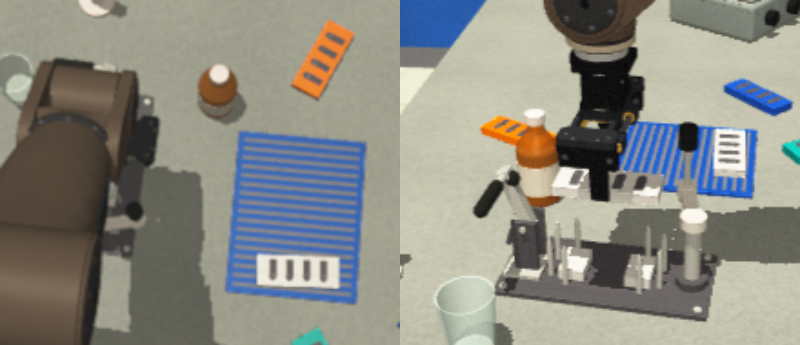

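Right panel: the plate is held level over the nest, spanning (555,183) to (662,190). Left panel: B lies alone on the board at (297,271). I need the plate's offset along x, so I'll enlarge the side view.

```bash
python3 - <<'E'
from h import *
d=load('side')
cv2.imwrite('pics/n2.png',cv2.resize(d['color'][215:310,190:320,::-1],None,fx=6,fy=6,interpolation=cv2.INTER_CUBIC))
f=load('top')
for b in blobs(f,white(f),0.01,0.035,100): print('w',b)
E
```

```text
w (376.4, -317.5, 136.6, 54.5, 88.9, np.int32(585), np.float64(0.0219), [0.3745, -0.3174], [343, 249])
```

View pics/n2.png

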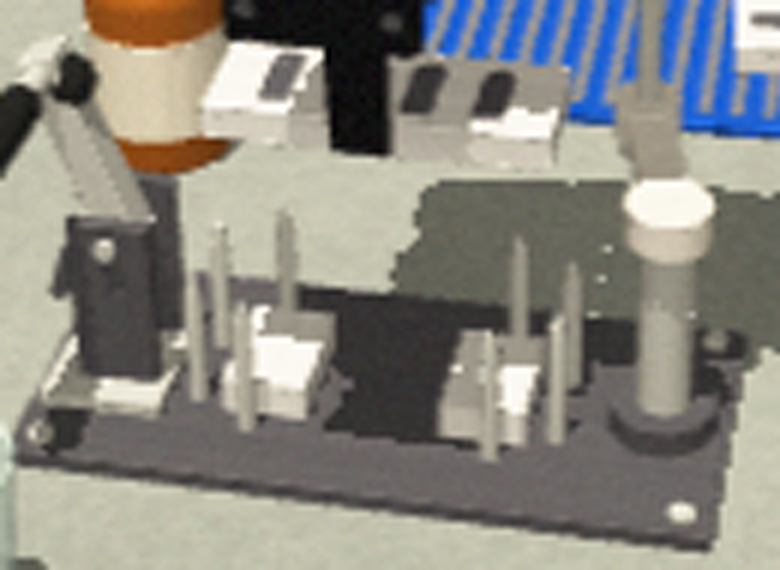

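The plate's near top edge runs from (203,106) to (556,134). I can also read all eight pin tips, so I'll fit the nest pose from those in the same camera.

```bash
python3 - <<'E'
from h import *
d=load('side')
up=lambda u,v,z: px2w(d,(u+.5)/6-.5+190,(v+.5)/6-.5+215,z)
loc=np.array([[50,32.5],[-50,32.5],[50,-32.5],[-50,-32.5],[74.5,18],[74.5,-18],[-74.5,18],[-74.5,-18]])/1000
px=[(243,301),(489,331),(285,210),(519,237),(193,273),(219,223),(558,317),(571,264)]
w=np.array([up(u,v,.07)[:2] for u,v in px])
lc=loc-loc.mean(0);wc=w-w.mean(0)
a=np.arctan2((lc[:,0]*wc[:,1]-lc[:,1]*wc[:,0]).sum(),(lc*wc).sum());print('nest',w.mean(0).round(4),np.degrees(a))
Rm=np.array([[np.cos(a),-np.sin(a)],[np.sin(a),np.cos(a)]])
print(((w-w.mean(0))@Rm-loc).round(4).tolist())
A=up(203,106,.153)[:2];B=up(556,134,.153)[:2]
print('edge',A,B,np.hypot(*(A-B)),np.degrees(np.arctan2(*(A-B)[::-1])))
m=(A+B)/2; n=np.array([-np.sin(a),np.cos(a)]); print('plate centre',m-n*.026, 'in nest',((m-n*.026)-w.mean(0))@Rm)
E
```

```text
nest [0.5452 0.0171] -6.854994006085843
[[-0.0009, -0.0011], [0.0002, -0.0009], [-0.0003, 0.0007], [0.0008, 0.0009], [-0.0005, -0.0005], [-0.0007, 0.0004], [0.0001, -0.0002], [0.0013, 0.0006]]
edge [0.61074099 0.03091011] [0.47499395 0.04044561] 0.1360815370694146 -4.018120761439178
plate centre [0.53976419 0.00986372] in nest [-0.0045507  -0.00788465]
```

```bash
python3 - <<'E'
from h import *
d=load('side');c=load('top')
up=lambda u,v,z: px2w(d,(u+.5)/6-.5+190,(v+.5)/6-.5+215,z)
for n,u,v in [('s +x+y',38,432),('s -x+y',681,512),('s -x-y',717,340)]: print(n,up(u,v,.009).round(4), 'depth',px2w(d,round((u+.5)/6-.5+190),round((v+.5)/6-.5+215)).round(4))
for n,u,v in [('blk+ front top L',224,374),('blk+ front top R',310,388),('blk- front top L',440,397),('blk- front R',527,410)]: print(n,up(u,v,.024).round(4))
for n,u,v in [('col',670,205)]: print(n,up(u,v,.116).round(4))
# top camera depth-vs-plane check on table
P=cloud(c);print('top table z',np.median(P[20:60,300:400,2]),np.median(P[300:320,420:480,2]),np.median(P[250:300,60:110,2]))
P=cloud(d);print('side table z',np.median(P[330:380,60:120,2]),np.median(P[360:400,360:400,2]),np.median(P[180:190,410:440,2]))
E
```

```text
s +x+y [0.6824 0.0546 0.009 ] depth [0.6812 0.0579 0.0105]
s -x+y [0.423  0.0833 0.009 ] depth [0.4232 0.0858 0.011 ]
s -x-y [ 0.41   -0.0253  0.009 ] depth [ 0.4102 -0.024   0.0108]
blk+ front top L [0.6099 0.0311 0.024 ]
blk+ front top R [0.5738 0.0374 0.024 ]
blk- front top L [0.5209 0.0392 0.024 ]
blk- front R [0.4855 0.0448 0.024 ]
col [0.4314 0.0306 0.116 ]
top table z -0.750278344379472 0.0009302425300063977 0.7507814941247221
side table z -0.0003630047126609304 -0.00041127054016121267 -0.0004954582166269428
```

The side view puts the nest at about (0.5455, 0.0137) and agrees with the TCP in y. The top camera reads y about 4–5 mm low. The plate also sits about −5 mm off along the fingers. I'll correct both and come down to just above the pin tips.

>>> step_arm(
  steps=[
    [-0.005, 0.004, 0, 0],
    [0, 0, 0.025, 0],
    [0, 0, 0.025, 0],
    [0, 0, 0.01, 0],
    [0, 0, 0, 0],
    [0, 0, 0, 0],
  ],
)

```text
time: 9.05
eef_pos: [0.552, 0.013, 0.0795]
eef_rot: [0.054, 0.999, -0.0, 0.001]
wrist_force: [1.0, -0.0, -2.9]
gripper_width: 0.54
finger_force: 40.0
```

```bash
python3 - <<'E'
from h import *
plan(.546,.0095,.027,83.7)
d=snap('side')
cv2.imwrite('pics/n3.png',cv2.resize(d['color'][215:310,190:320,::-1],None,fx=6,fy=6,interpolation=cv2.INTER_CUBIC))
E
```

```text
at [0.552  0.013  0.0795] yang 83.8 q6 -1.56 spin 0.002 shift before spin [ 0.0057 -0.0041  0.0525] after spin [ 0.0057 -0.0041  0.0525] w 0.54
```

View pics/n3.png

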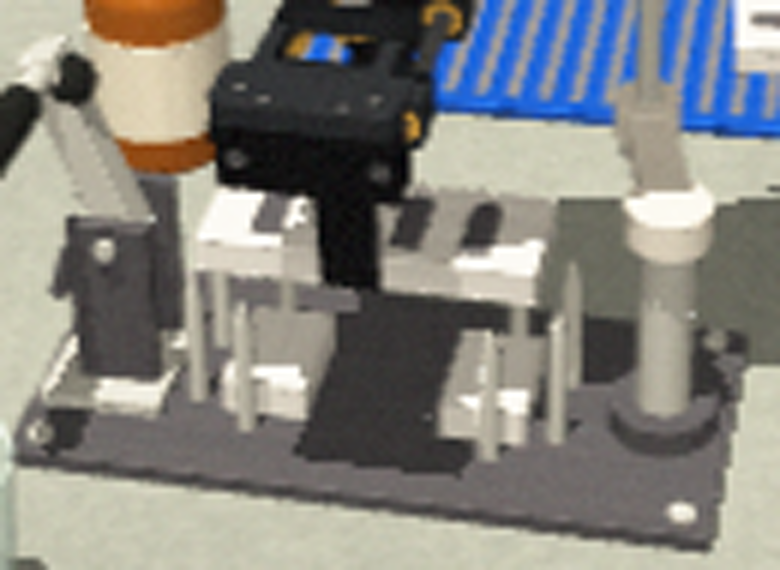

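```bash
python3 - <<'E'
from h import *
d=load('side')
up=lambda u,v,z: px2w(d,(u+.5)/6-.5+190,(v+.5)/6-.5+215,z)[:2]
A=up(197,268,.0768);B=up(541,301,.0768);C=up(193,238,.0928);D=up(545,268,.0928)
a=np.radians(-6.3);n=np.array([-np.sin(a),np.cos(a)]);t=np.array([np.cos(a),np.sin(a)])
for P,Q in((A,B),(C,D)):
    m=(P+Q)/2-n*.026;print(P,Q,np.hypot(*(P-Q)),np.degrees(np.arctan2(*(P-Q)[::-1])),'c',m,'rel nest',(m-[.5455,.0137])@t,(m-[.5455,.0137])@n)
# pins pair midpoints along t
for q in [((193,273),(558,317)),((219,223),(571,264)),((243,301),(489,331)),((285,210),(519,237))]:
    m=(up(*q[0],.07)+up(*q[1],.07))/2;print(m, (m-[.5455,.0137])@t)
E
```

```text
[0.61767194 0.03140369] [0.48021754 0.0429375 ] 0.13793745562817308 -4.7964565101414705 c [0.54609165 0.01132761] rel nest 0.0008484087090782977 -0.0022931352052757837
[0.61789241 0.03347071] [0.47871297 0.04309485] 0.13951180182831072 -3.9556580698221833 c [0.5454496  0.01243979] rel nest 8.819095657938347e-05 -0.0012581258779575237
[0.54712827 0.0346946 ] -0.0006853952480816072
[ 5.43409045e-01 -2.63055909e-04] -0.0005461013610901494
[0.54867283 0.04849054] -0.0006640478603850858
[ 0.54168367 -0.01432669] -0.0007177976259426762
```

The plate's bottom edge, (197,268) to (541,301), is about 1.7° off the pin line and under 1 mm off along x. I'll correct both and descend gently.

>>> step_arm(
  steps=[
    [0.001, 0.001, 0, 0.025],
    [0, 0, 0, 0],
    [0, 0, 0.005, 0],
    [0, 0, 0.005, 0],
    [0, 0, 0.005, 0],
    [0, 0, 0.005, 0],
    [0, 0, 0.005, 0],
    [0, 0, 0, 0],
  ],
)

```text
time: 10.1
eef_pos: [0.5504, 0.0141, 0.0532]
eef_rot: [0.066, 0.998, -0.0, -0.0]
wrist_force: [-0.1, 0.4, -3.3]
gripper_width: 0.544
finger_force: 40.0
```

Bottom at 0.050 with no resistance, so the plate is in among the pins.

>>> step_arm(
  steps=[
    [0, 0, 0.005, 0],
    [0, 0, 0.005, 0],
    [0, 0, 0.005, 0],
    [0, 0, 0.005, 0],
    [0, 0, 0.004, 0],
    [0, 0, 0.002, 0],
    [0, 0, 0, 0],
  ],
)

```text
time: 10.98
eef_pos: [0.5506, 0.0141, 0.0275]
eef_rot: [0.066, 0.998, -0.0, -0.0]
wrist_force: [-0.1, -0.1, -3.1]
gripper_width: 0.541
finger_force: 40.0
```

```bash
python3 - <<'E'
from h import *
plan(.5504,.0141,.0267)
s=r.observe();print(s['wrist_force'],s['moment'])
E
```

```text
at [0.5506 0.0141 0.0275] yang 82.4 q6 -1.53 spin 0 shift before spin [0.0002 0.     0.0008] after spin [0.0002 0.     0.0008] w 0.541
[-0.13523534 -0.10398809 -3.10142436] [ 0.09454104 -0.14330057 -0.01584381]
```

>>> step_arm(
  steps=[
    [0, 0, 0.001, 0],
    [0, 0, 0, 0],
    [0, 0, 0, 0],
  ],
)

```text
time: 11.35
eef_pos: [0.5507, 0.014, 0.0267]
eef_rot: [0.066, 0.998, -0.0, 0.0]
wrist_force: [0.1, -0.4, -2.9]
gripper_width: 0.544
finger_force: 40.0
```

>>> step_arm(
  steps=[
    [0, 0, 0, 0],
    [0, 0, 0, 0],
    [0, 0, 0, 0],
    [0, 0, 0, 0],
    [0, 0, 0, 0],
    [0, 0, -0.02, 0],
    [0, 0, -0.04, 0],
    [0, 0, -0.04, 0],
    [0, 0, -0.04, 0],
    [0, 0, -0.04, 0],
    [0, 0, 0, 0],
  ],
  jaw=0,
)

```text
time: 12.72
eef_pos: [0.5516, 0.014, 0.2094]
eef_rot: [0.066, 0.998, -0.0, 0.003]
wrist_force: [-0.2, 0.2, -0.7]
gripper_width: 1.0
finger_force: 0.0
```

```bash
python3 - <<'E'
from h import *
plan(.3755,-.312,.15,-1.4)
c=snap('top'); d=snap('side')
for b in blobs(c,white(c),0.01,0.05,100): print('w',b)
f=d['color'].astype(int);m=(f.min(-1)>110)&(f.max(-1)-f.min(-1)<45)
for b in blobs(d,m,0.012,0.045,150): print('side',b)
cv2.imwrite('pics/n4.png',cv2.resize(d['color'][215:310,190:320,::-1],None,fx=6,fy=6,interpolation=cv2.INTER_CUBIC))
E
```

```text
at [0.5516 0.014  0.2094] yang 82.4 q6 -1.53 spin 1.463 shift before spin [ 0.1317 -0.3465  0.0586] after spin [-0.3302 -0.1684  0.0586] w 1.0
w (376.0, -317.2, 137.0, 53.9, 88.4, np.int32(589), np.float64(0.0219), [0.3744, -0.3177], [343, 249])
side (379.7, -872.5, 144.7, 23.0, -31.4, np.int32(168), np.float64(0.03), [0.3676, -0.8682], [321, 143])
side (376.4, -310.4, 142.0, 50.7, 88.4, np.int32(362), np.float64(0.0209), [0.3755, -0.2992], [321, 213])
side (554.3, 18.0, 173.9, 71.8, -6.4, np.int32(1032), np.float64(0.0342), [0.5453, 0.0253], [253, 273])
side (686.7, 189.5, 56.7, 21.9, 15.7, np.int32(282), np.float64(0.0287), [0.6842, 0.1927], [178, 321])
```

View pics/n4.png

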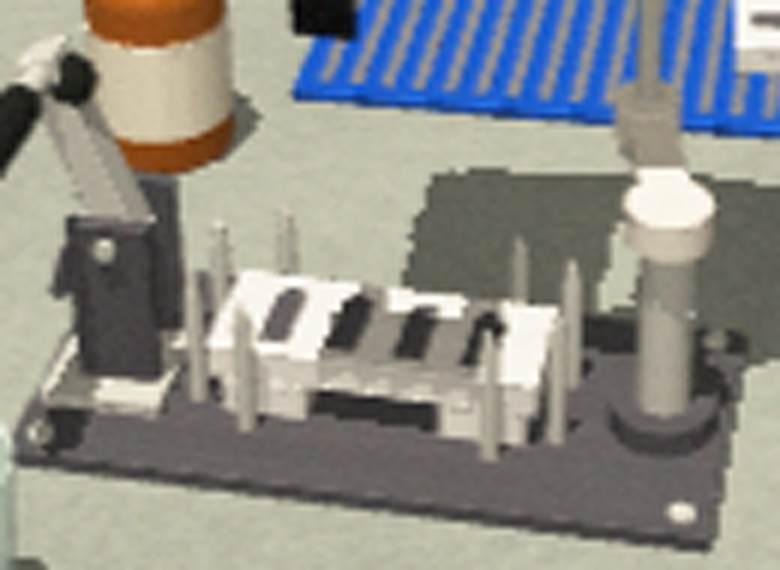

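Plate A is seated between the pins, flat on the blocks. Now plate B.

>>> step_arm(
  steps=[
    [0, 0, -0.03, 0],
    [0, 0, 0, 0.15],
    [0, 0, 0, 0.15],
    [0, 0, 0, 0.15],
    [0, 0, 0, 0.15],
    [0, 0, 0, 0.15],
    [0, 0, 0, 0.15],
    [0, 0, 0, 0.15],
    [0, 0, 0, 0.15],
    [0, 0, 0, 0.15],
    [0, 0, 0, 0.113],
    [0, 0, 0, 0],
  ],
)

```text
time: 14.32
eef_pos: [0.5502, 0.0141, 0.2352]
eef_rot: [0.716, 0.698, -0.001, -0.001]
wrist_force: [-0.3, 0.3, -0.2]
gripper_width: 1.002
finger_force: 0.0
```

>>> step_arm(
  steps=[
    [-0.033, 0, 0, 0],
    [-0.033, 0, 0, 0],
    [-0.033, 0, 0, 0],
    [-0.033, 0, 0, 0],
    [-0.033, 0, 0, 0],
    [-0.033, 0, 0, 0],
    [-0.033, 0, 0, 0],
    [-0.033, 0, 0, 0],
    [-0.033, 0, 0, 0],
    [-0.033, 0, 0, 0],
    [0, -0.028, 0.01, 0],
    [0, -0.028, 0.01, 0],
    [0, -0.028, 0.02, 0],
    [0, -0.028, 0.02, 0],
    [0, -0.028, 0.02, 0],
    [0, -0.028, 0.02, 0],
    [0, 0, 0.02, 0],
    [0, 0, 0, 0],
    [0, 0, 0, 0],
  ],
)

```text
time: 16.7
eef_pos: [0.3747, -0.3118, 0.1169]
eef_rot: [0.715, 0.699, -0.0, 0.0]
wrist_force: [0.2, -0.2, 0.4]
gripper_width: 1.002
finger_force: 0.0
```

```bash
python3 - <<'E'
from h import *
plan(.3757,-.312,.009,-1.5)
d=snap('side')
f=d['color'].astype(int);m=(f.min(-1)>110)&(f.max(-1)-f.min(-1)<45)
for b in blobs(d,m,0.012,0.045,150): print('side',b)
E
```

```text
at [ 0.3747 -0.3118  0.1169] yang -1.4 q6 -0.81 spin 0.003 shift before spin [-0.0002  0.001   0.1079] after spin [-0.0002  0.001   0.1079] w 1.002
side (444.4, -919.1, 161.7, 18.5, -37.2, np.int32(152), np.float64(0.0324), [0.4538, -0.926], [300, 137])
side (376.3, -311.8, 143.6, 50.6, 88.6, np.int32(350), np.float64(0.0207), [0.3757, -0.2964], [321, 214])
side (574.5, 14.7, 215.2, 71.6, -6.4, np.int32(1258), np.float64(0.0326), [0.555, 0.0251], [249, 273])
side (687.0, 189.0, 56.6, 22.5, 13.6, np.int32(281), np.float64(0.0287), [0.6842, 0.1927], [178, 321])
```

>>> step_arm(
  steps=[
    [0, 0.001, 0.028, 0],
    [0, 0, 0.028, 0],
    [0, 0, 0.028, 0],
    [0, 0, 0.016, 0],
    [0, 0, 0.008, 0],
    [0, 0, 0, 0],
    [0, 0, 0, 0],
  ],
)

```text
time: 17.62
eef_pos: [0.3757, -0.3119, 0.0093]
eef_rot: [0.716, 0.698, -0.0, 0.001]
wrist_force: [0.9, -0.1, 0.9]
gripper_width: 1.003
finger_force: 0.0
```

>>> step_arm(
  steps=[
    [0, 0, 0, 0],
    [0, 0, 0, 0],
    [0, 0, 0, 0],
    [0, 0, 0, 0],
    [0, 0, 0, 0],
    [0, 0, 0, 0],
    [0, 0, 0, 0],
    [0, 0, 0, 0],
  ],
  jaw=1,
  grip_force=40,
)

```text
time: 18.62
eef_pos: [0.3754, -0.3117, 0.0087]
eef_rot: [0.716, 0.698, -0.0, 0.0]
wrist_force: [1.0, 0.5, 0.6]
gripper_width: 0.548
finger_force: 40.0
```

```bash
python3 - <<'E'
from h import *
plan(.5455,.014,.13,83.7)
E
```

```text
at [ 0.3754 -0.3117  0.0087] yang -1.4 q6 -0.8 spin -1.486 shift before spin [ 0.3298  0.1619 -0.1214] after spin [-0.1333  0.3424 -0.1214] w 0.548
```

>>> step_arm(
  steps=[
    [0, 0, -0.01, 0],
    [0, 0, -0.03, 0],
    [0, 0, -0.04, 0],
    [0, 0, -0.04, 0],
    [0, 0, -0.04, 0],
    [0, 0, -0.04, 0],
    [0, 0.03, 0, 0],
    [0, 0.03, 0, 0],
    [0, 0.03, 0, 0],
    [0, 0.03, 0, 0],
    [0, 0.03, 0, 0],
    [0, 0.012, 0, 0],
    [0, 0, 0, 0],
  ],
)

```text
time: 20.25
eef_pos: [0.5371, -0.3154, 0.2084]
eef_rot: [0.716, 0.698, -0.0, -0.0]
wrist_force: [-0.7, -0.3, -2.6]
gripper_width: 0.543
finger_force: 40.0
```

>>> step_arm(
  steps=[
    [0, 0, 0, -0.15],
    [0, 0, 0, -0.15],
    [0, 0, 0, -0.15],
    [0, 0, 0, -0.15],
    [0, 0, 0, -0.15],
    [0, 0, 0, -0.15],
    [0, 0, 0, -0.15],
    [0, 0, 0, -0.15],
    [0, 0, 0, -0.15],
    [0, 0, 0, -0.136],
    [0, 0, 0, 0],
  ],
)

```text
time: 21.62
eef_pos: [0.5363, -0.3158, 0.2089]
eef_rot: [0.056, 0.998, 0.0, -0.0]
wrist_force: [0.4, 0.3, -3.9]
gripper_width: 0.54
finger_force: 40.0
```

```bash
python3 - <<'E'
from h import *
plan(.5455,.014,.13,83.7)
E
```

```text
at [ 0.5363 -0.3158  0.2089] yang 83.6 q6 -2.1 spin -0.001 shift before spin [0.0274 0.3287 0.0789] after spin [0.027  0.3288 0.0789] w 0.54
```

>>> step_arm(
  steps=[
    [0, 0.03, 0, 0],
    [0, 0.03, 0, 0],
    [0, 0.03, 0, 0],
    [0, 0.03, 0, 0],
    [0, 0.03, 0, 0],
    [0, 0.03, 0, 0],
    [0.006, 0.03, 0, 0],
    [0.006, 0.03, 0, 0],
    [0.006, 0.03, 0, 0],
    [0.006, 0.03, 0, 0],
    [0.003, 0.029, 0, 0],
    [0, 0, 0.03, 0],
    [0, 0, 0.03, 0],
    [0, 0, 0.03, 0],
    [0, 0, 0.025, 0],
    [0, 0, 0, 0],
    [0, 0, 0, 0],
  ],
)

```text
time: 23.75
eef_pos: [0.5468, 0.0141, 0.0946]
eef_rot: [0.056, 0.998, -0.0, 0.001]
wrist_force: [-0.1, 0.3, -3.2]
gripper_width: 0.543
finger_force: 40.0
```

```bash
python3 - <<'E'
from h import *
plan(.5455,.014,.08,83.7)
d=snap('side')
cv2.imwrite('pics/n5.png',cv2.resize(d['color'][215:310,190:320,::-1],None,fx=6,fy=6,interpolation=cv2.INTER_CUBIC))
E
```

```text
at [0.5468 0.0141 0.0946] yang 83.6 q6 -1.55 spin -0.001 shift before spin [ 0.0013 -0.0002  0.0146] after spin [ 0.0013 -0.0002  0.0146] w 0.543
```

View pics/n5.png

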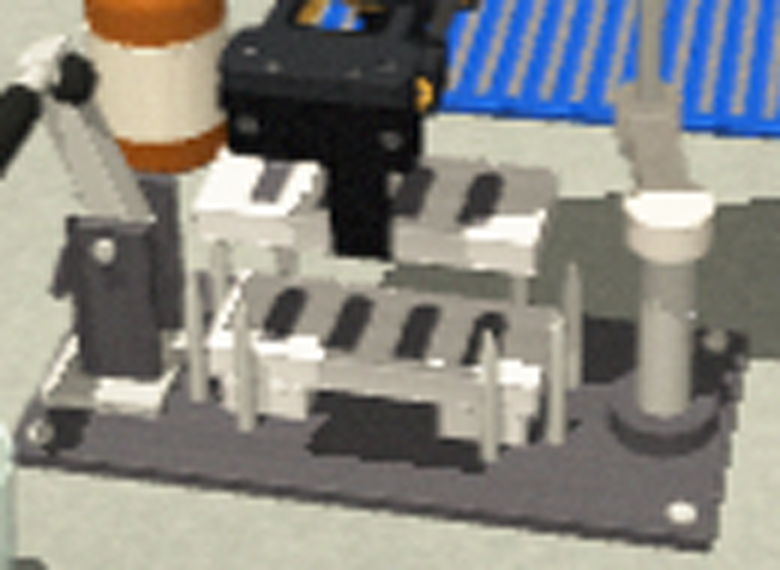

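```bash
python3 - <<'E'
from h import *
d=load('side')
up=lambda u,v,z: px2w(d,(u+.5)/6-.5+190,(v+.5)/6-.5+215,z)[:2]
a=np.radians(-6.3);n=np.array([-np.sin(a),np.cos(a)]);t=np.array([np.cos(a),np.sin(a)])
for P,Q in((up(197,240,.0919),up(541,273,.0919)),(up(194,209,.1079),up(547,242,.1079)),(up(215,345,.04),up(547,388,.04))):
    m=(P+Q)/2-n*.026;print(np.hypot(*(P-Q)),np.degrees(np.arctan2(*(P-Q)[::-1])),'c',m,'rel nest',(m-[.5455,.0137])@t,(m-[.5455,.0137])@n)
E
```

```text
0.13675625108329076 -4.93645690589714 c [0.54538723 0.01348433] rel nest -8.84180610709524e-05 -0.00022674504145927903
0.1389855818414588 -4.866339120145263 c [0.54414466 0.01522412] rel nest -0.0015144017184813405 0.0013661856733910966
0.13622221033479048 -7.331091080105701 c [0.54193809 0.01572118] rel nest -0.003762187862541545 0.001618109835855342
```

Plate B is within about 1 mm and 1.5° of alignment. I'll apply the small correction and lower it onto A.

>>> step_arm(
  steps=[
    [-0.001, 0, 0, 0.025],
    [0, 0, 0.01, 0],
    [0, 0, 0.006, 0],
    [0, 0, 0.005, 0],
    [0, 0, 0.005, 0],
    [0, 0, 0.005, 0],
    [0, 0, 0.005, 0],
    [0, 0, 0.004, 0],
    [0, 0, 0, 0],
  ],
)

```text
time: 24.92
eef_pos: [0.5475, 0.0142, 0.0533]
eef_rot: [0.067, 0.998, -0.0, -0.0]
wrist_force: [0.1, 0.5, -3.2]
gripper_width: 0.544
finger_force: 40.0
```

>>> step_arm(
  steps=[
    [0, 0, 0.004, 0],
    [0, 0, 0.003, 0],
    [0, 0, 0.002, 0],
    [0, 0, 0.001, 0],
    [0, 0, 0, 0],
    [0, 0, 0, 0],
  ],
)

```text
time: 25.68
eef_pos: [0.5476, 0.0141, 0.0437]
eef_rot: [0.067, 0.998, -0.0, 0.0]
wrist_force: [-0.9, -1.0, -3.2]
gripper_width: 0.549
finger_force: 40.0
```

>>> step_arm(
  steps=[
    [0, 0, 0.001, 0],
    [0, 0, 0, 0],
    [0, 0, 0, 0],
  ],
)

```text
time: 26.05
eef_pos: [0.5476, 0.0141, 0.0426]
eef_rot: [0.067, 0.998, -0.0, 0.0]
wrist_force: [0.1, -0.5, -1.9]
gripper_width: 0.546
finger_force: 40.0
```

>>> step_arm(
  steps=[
    [0, 0, 0, 0],
    [0, 0, 0, 0],
    [0, 0, 0, 0],
    [0, 0, 0, 0],
    [0, 0, 0, 0],
    [0, 0, -0.02, 0],
    [0, 0, -0.04, 0],
    [0, 0, -0.04, 0],
    [0, 0, -0.04, 0],
    [0, 0, -0.04, 0],
    [0, 0, 0, 0],
  ],
  jaw=0,
)

```text
time: 27.42
eef_pos: [0.5485, 0.0141, 0.2254]
eef_rot: [0.067, 0.998, -0.0, 0.003]
wrist_force: [0.5, -0.1, -0.9]
gripper_width: 1.0
finger_force: 0.0
```

```bash
python3 - <<'E'
from h import *
d=snap('side')
cv2.imwrite('pics/n6.png',cv2.resize(d['color'][205:310,180:320,::-1],None,fx=5.5,fy=5.5,interpolation=cv2.INTER_CUBIC))
plan(.5455,.014,.2)
E
```

```text
at [0.5478 0.0142 0.2235] yang 82.3 q6 -1.53 spin 0 shift before spin [ 0.0023 -0.0005  0.0235] after spin [ 0.0023 -0.0005  0.0235] w 0.998
```

View pics/n6.png

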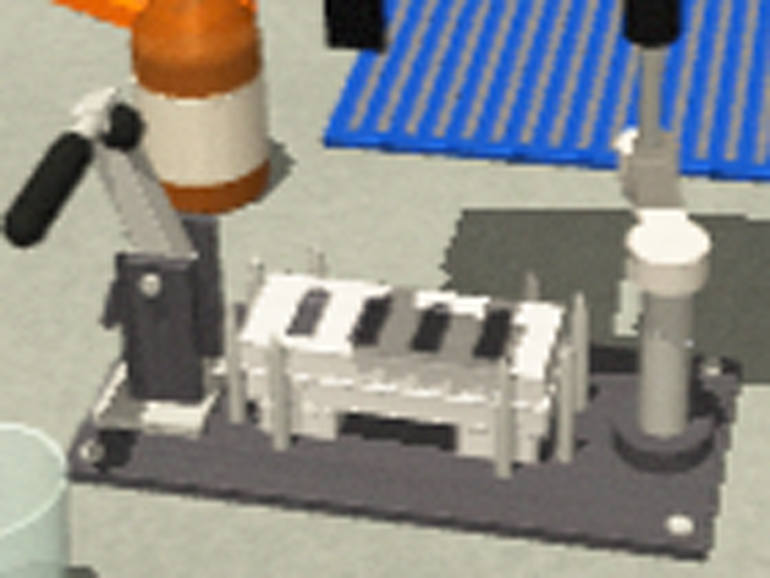

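Both plates are stacked flat between the pins and the clamp is open. The handle should be at about (0.685, 0.059, 0.150). With the fingers shut I'll go behind it on its +x side.

```bash
cat >> h.py <<'E'
NO=np.array([.5455,.014]);NA=np.radians(-6.4)
def nest(x,y): return NO+np.array([x*np.cos(NA)-y*np.sin(NA),x*np.sin(NA)+y*np.cos(NA)])
def nplan(x,y,z,yang=None): p=nest(x,y);print(p.round(4));plan(*p,z,yang)
E
python3 - <<'E'
from h import *
nplan(.170,.060,.13,83.6)
c=load('top')
# handle & knob as the cameras see them now
c=snap('top');d=snap('side')
for n,cc in(('top',c),('side',d)):
    f=cc['color'].astype(int);dk=f.max(-1)<70
    for b in blobs(cc,dk,.10,.22,15):
        if .38<b[7][0]<.75 and -.15<b[7][1]<.15: print(n,b)
E
```

```text
[0.7211 0.0547]
at [0.5478 0.0142 0.2235] yang 82.3 q6 -1.53 spin -0.023 shift before spin [-0.1661  0.0634  0.0939] after spin [-0.1676  0.0596  0.0939] w 0.998
top (440.7, -51.5, 23.9, 23.2, 21.3, np.int32(73), np.float64(0.204), [0.4403, -0.0516], [253, 215])
side (443.2, -41.9, 24.6, 21.8, -64.1, np.int32(141), np.float64(0.1934), [0.4427, -0.0373], [298, 205])
side (665.8, 8.1, 17.1, 11.8, 67.2, np.int32(43), np.float64(0.1479), [0.666, 0.0086], [202, 228])
side (683.6, 62.5, 67.9, 15.4, 82.8, np.int32(155), np.float64(0.1559), [0.6828, 0.0682], [188, 239])
```

>>> step_arm(
  steps=[
    [0, 0, 0, -0.023],
    [-0.034, 0.012, 0, 0],
    [-0.034, 0.012, 0, 0],
    [-0.034, 0.012, 0, 0],
    [-0.034, 0.012, 0, 0],
    [-0.032, 0.012, 0, 0],
    [0, 0, 0, 0],
    [0, 0, 0.03, 0],
    [0, 0, 0.03, 0],
    [0, 0, 0.03, 0],
    [0, 0, 0.004, 0],
    [0, 0, 0, 0],
  ],
  jaw=1,
  grip_force=20,
)

```text
time: 29.08
eef_pos: [0.7211, 0.0549, 0.1292]
eef_rot: [0.056, 0.998, -0.0, 0.0]
wrist_force: [1.0, 0.1, 0.8]
gripper_width: 0.005
finger_force: 0.0
```

>>> step_arm(
  steps=[
    [0.015, 0, 0, 0],
    [0.012, 0, 0, 0],
    [0.012, 0, 0, 0],
    [0.012, 0, 0, 0],
    [0, 0, 0, 0],
  ],
)

```text
time: 29.7
eef_pos: [0.6722, 0.0606, 0.132]
eef_rot: [0.056, 0.998, 0.0, 0.004]
wrist_force: [5.8, -1.0, 4.1]
gripper_width: 0.003
finger_force: 2.9
```

>>> step_arm(
  steps=[
    [0.012, 0, 0.005, 0],
    [0.012, 0, 0.005, 0],
    [0.012, 0, 0.004, 0],
    [0.012, 0, 0.003, 0],
    [0.008, 0, 0, 0],
    [0, 0, 0, 0],
    [0, 0, 0, 0],
  ],
)

```text
time: 30.58
eef_pos: [0.6152, 0.067, 0.1118]
eef_rot: [0.056, 0.998, -0.0, 0.0]
wrist_force: [-0.3, 0.1, 0.5]
gripper_width: 0.006
finger_force: 0.0
```

```bash
python3 - <<'E'
from h import *
d=snap('side')
f=d['color'].astype(int);dk=f.max(-1)<70
for b in blobs(d,dk,.05,.2,15):
    if .38<b[7][0]<.75 and -.15<b[7][1]<.15: print(b)
nplan(.11,.06,.13)
E
```

```text
(441.9, -35.4, 21.2, 12.3, -0.8, np.int32(87), np.float64(0.1872), [0.4427, -0.0353], [297, 207])
(615.8, 73.5, 157.1, 68.7, 84.6, np.int32(266), np.float64(0.1594), [0.6191, 0.1086], [212, 249])
(562.3, 12.6, 33.8, 9.6, 82.2, np.int32(31), np.float64(0.0557), [0.5626, 0.0122], [246, 262])
(585.3, 60.1, 92.8, 21.6, -88.2, np.int32(160), np.float64(0.0742), [0.5854, 0.0754], [232, 272])
(532.9, 16.5, 32.7, 7.3, 73.3, np.int32(19), np.float64(0.056), [0.534, 0.0203], [258, 265])
(506.9, 19.8, 30.8, 9.9, 85.6, np.int32(31), np.float64(0.0557), [0.5069, 0.0201], [269, 265])
[0.6615 0.0614]
at [0.6152 0.0669 0.1117] yang 83.6 q6 -1.46 spin 0 shift before spin [-0.0466 -0.0004 -0.0183] after spin [-0.0466 -0.0004 -0.0183] w 0.003
```

The handle is now at z ≈ 0.074 and x ≈ 0.585, matching the shut position on two plates, and the fingers are free. Next I'll rise and go over the gauge knob.

>>> step_arm(
  steps=[
    [-0.02, 0, 0, 0],
    [0, 0, -0.04, 0],
    [0, 0, -0.04, 0],
    [0, 0, -0.04, 0],
    [0, 0, -0.04, 0],
    [0, 0, 0, 0],
    [0, 0, 0, 0],
  ],
)

```text
time: 31.5
eef_pos: [0.6346, 0.0647, 0.2709]
eef_rot: [0.056, 0.998, -0.0, -0.0]
wrist_force: [-0.7, -0.1, -0.2]
gripper_width: 0.004
finger_force: 0.0
```

```bash
python3 - <<'E'
from h import *
plan(.4415,-.046,.265,83.6)
E
```

```text
at [0.6346 0.0647 0.2709] yang 83.6 q6 -1.46 spin -0.0 shift before spin [ 0.1795 -0.1316  0.0061] after spin [ 0.1795 -0.1315  0.0061] w 0.004
```

>>> step_arm(
  steps=[
    [0.03, -0.022, 0, 0],
    [0.03, -0.022, 0, 0],
    [0.03, -0.022, 0, 0],
    [0.03, -0.022, 0, 0],
    [0.03, -0.022, 0, 0],
    [0.03, -0.022, 0, 0],
    [0, 0, 0, 0],
    [0, 0, 0.03, 0],
    [0, 0, 0.03, 0],
    [0, 0, 0.02, 0],
    [0, 0, 0.006, 0],
    [0, 0, 0, 0],
  ],
  jaw=0,
)

```text
time: 33.0
eef_pos: [0.4414, -0.0462, 0.1854]
eef_rot: [0.056, 0.998, 0.0, -0.0]
wrist_force: [-0.4, -0.2, -0.0]
gripper_width: 1.006
finger_force: 0.0
```

>>> step_arm(
  steps=[
    [0, 0, 0, 0],
    [0, 0, 0, 0],
    [0, 0, 0, 0],
    [0, 0, 0, 0],
    [0, 0, 0, 0],
    [0, 0, 0, 0],
    [0, 0, 0, 0],
    [0, 0, 0, 0],
  ],
  jaw=1,
  grip_force=25,
)

```text
time: 34.0
eef_pos: [0.441, -0.046, 0.1855]
eef_rot: [0.056, 0.998, 0.0, -0.0]
wrist_force: [-1.0, 3.7, 1.2]
gripper_width: 0.269
finger_force: 25.0
```

```bash
python3 - <<'E'
from h import *
s=r.observe();p=s['eef_pos'][:2];print(p,s['gripper_width']*95,s['wrist_force'])
col=nest(-.115,0);v=p-col;print('col',col,'r',np.hypot(*v),'swivel',np.arctan2(v[1],v[0])-NA+np.pi/2)
d=snap('side')
f=d['color'].astype(int);dk=f.max(-1)<70
for b in blobs(d,dk,.05,.12,15):
    if .38<b[7][0]<.75 and -.15<b[7][1]<.15: print(b)
E
```

```text
[ 0.4409653  -0.04601772] 25.522577160533036 [-1.0067234   3.7355372   1.21366009]
col [0.43121669 0.02681893] r 0.07348614211889073 swivel 0.24475243426102433
(653.2, 24.8, 33.0, 9.9, -2.2, np.int32(88), np.float64(0.0689), [0.6505, 0.0245], [209, 259])
(585.2, 61.1, 94.7, 21.1, -89.5, np.int32(158), np.float64(0.0744), [0.585, 0.0764], [233, 272])
```

The knob is pinched at 25.5 mm with swivel ≈ 0.245. Now I'll compute the arc rows.

```bash
python3 - <<'E'
from h import *
s=r.observe();p=s['eef_pos'];Rm=R.from_quat(s['eef_rot']).as_matrix()
col=nest(-.115,0);q=np.linspace(.245,1.58,14);ph=q-np.pi/2+NA
W=np.c_[col+.0742*np.c_[np.cos(ph),np.sin(ph)],np.full(14,p[2])];W[0]=p
D=np.diff(W,axis=0)@Rm;print(D[:,:2].round(4).tolist())
E
```

```text
[[-0.0075, 0.0016], [-0.007, 0.003], [-0.0067, 0.0037], [-0.0063, 0.0043], [-0.0058, 0.0049], [-0.0053, 0.0055], [-0.0047, 0.006], [-0.004, 0.0065], [-0.0033, 0.0068], [-0.0026, 0.0072], [-0.0019, 0.0074], [-0.0011, 0.0075], [-0.0003, 0.0076]]
```

>>> step_arm(
  steps=[
    [-0.0075, 0.0015, 0, 0],
    [-0.007, 0.003, 0, 0],
    [-0.0065, 0.0035, 0, 0],
    [-0.0065, 0.0045, 0, 0],
    [-0.006, 0.005, 0, 0],
    [-0.005, 0.0055, 0, 0],
    [-0.0045, 0.006, 0, 0],
    [-0.004, 0.0065, 0, 0],
    [-0.0035, 0.007, 0, 0],
    [-0.0025, 0.007, 0, 0],
    [-0.002, 0.0075, 0, 0],
    [-0.001, 0.0075, 0, 0],
    [0, 0.0075, 0, 0],
    [0, 0, 0, 0],
    [0, 0, 0, 0],
  ],
)

```text
time: 35.92
eef_pos: [0.5064, 0.0186, 0.186]
eef_rot: [0.056, 0.998, -0.0, 0.002]
wrist_force: [5.2, -1.6, 0.1]
gripper_width: 0.262
finger_force: 25.0
```

```bash
python3 - <<'E'
from h import *
nplan(-.040,0,.1855)
s=r.observe();print(s['wrist_force'],s['moment'],s['finger_force'])
d=snap('side','g1.png',1)
cv2.imwrite('pics/g1.png',cv2.resize(d['color'][170:310,180:340,::-1],None,fx=4,fy=4,interpolation=cv2.INTER_CUBIC))
E
```

```text
[0.5057 0.0185]
at [0.5064 0.0186 0.186 ] yang 83.6 q6 -1.55 spin 0 shift before spin [ 0.0006 -0.0003  0.0005] after spin [ 0.0006 -0.0003  0.0005] w 0.262
[ 5.18964715 -1.64525999  0.08371507] [-0.33220538 -0.98635387  0.07695139] 24.999174177646637
```

View pics/g1.png

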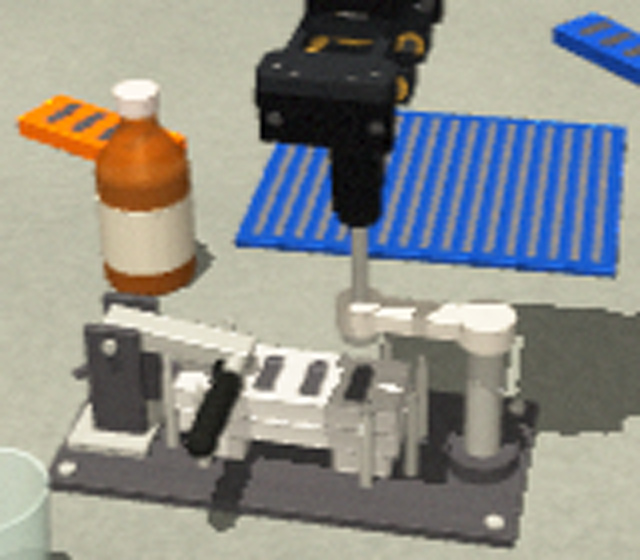

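The clamp is down on the stack with its handle at (213,412). The gauge arm, (345,315) to (510,320), is over the plates. I'll press the plunger down 37 mm, hold, and then raise it.

>>> step_arm(
  steps=[
    [0, 0, 0.008, 0],
    [0, 0, 0.008, 0],
    [0, 0, 0.008, 0],
    [0, 0, 0.007, 0],
    [0, 0, 0.003, 0],
    [0, 0, 0.003, 0],
    [0, 0, 0, 0],
    [0, 0, 0, 0],
    [0, 0, 0, 0],
  ],
)

```text
time: 37.1
eef_pos: [0.5064, 0.0186, 0.1494]
eef_rot: [0.056, 0.998, -0.0, 0.002]
wrist_force: [4.9, -1.6, 9.4]
gripper_width: 0.268
finger_force: 25.0
```

The 9.4 N upward is the plunger spring plus about 6 N at the foot, so the foot is on the plate. I'll hold it there.

>>> step_arm(
  steps=[
    [0, 0, 0, 0],
    [0, 0, 0, 0],
    [0, 0, 0, 0],
    [0, 0, 0, 0],
    [0, 0, 0, 0],
    [0, 0, 0, 0],
    [0, 0, 0, 0],
    [0, 0, 0, 0],
    [0, 0, 0, 0],
    [0, 0, 0, 0],
  ],
)

```text
time: 38.35
eef_pos: [0.5064, 0.0186, 0.1494]
eef_rot: [0.056, 0.998, -0.0, 0.002]
wrist_force: [4.3, -0.6, 10.1]
gripper_width: 0.268
finger_force: 25.0
```

>>> step_arm(
  steps=[
    [0, 0, -0.003, 0],
    [0, 0, -0.006, 0],
    [0, 0, -0.007, 0],
    [0, 0, -0.007, 0],
    [0, 0, -0.007, 0],
    [0, 0, -0.006, 0],
    [0, 0, -0.001, 0],
    [0, 0, 0, 0],
  ],
)

```text
time: 39.35
eef_pos: [0.5063, 0.0186, 0.1858]
eef_rot: [0.056, 0.998, -0.0, 0.002]
wrist_force: [5.3, -1.6, 2.2]
gripper_width: 0.268
finger_force: 25.0
```

```bash
python3 - <<'E'
from h import *
s=r.observe();print(s['wrist_force'],s['gripper_width'],s['eef_pos'])
E
```

```text
[ 5.31081978 -1.64700256  2.23451642] 0.2683205294939322 [0.50628239 0.01861806 0.18583372]
```

Now the arc back to the parking side.

>>> step_arm(
  steps=[
    [0, -0.0075, 0, 0],
    [0.001, -0.0075, 0, 0],
    [0.002, -0.0075, 0, 0],
    [0.0025, -0.007, 0, 0],
    [0.0035, -0.007, 0, 0],
    [0.004, -0.0065, 0, 0],
    [0.0045, -0.006, 0, 0],
    [0.005, -0.0055, 0, 0],
    [0.006, -0.005, 0, 0],
    [0.0065, -0.0045, 0, 0],
    [0.0065, -0.0035, 0, 0],
    [0.007, -0.003, 0, 0],
    [0.0075, -0.0015, 0, 0],
    [0, 0, 0, 0],
    [0, 0, 0, 0],
  ],
)

```text
time: 41.22
eef_pos: [0.4406, -0.046, 0.1851]
eef_rot: [0.056, 0.998, 0.0, -0.001]
wrist_force: [-1.9, 4.0, -4.5]
gripper_width: 0.269
finger_force: 25.0
```

>>> step_arm(
  steps=[
    [0, 0, 0, 0],
    [0, 0, 0, 0],
    [0, 0, 0, 0],
    [0, 0, 0, 0],
    [0, 0, 0, 0],
    [0, 0, -0.02, 0],
    [0, 0, -0.03, 0],
    [0, 0, -0.03, 0],
    [0, 0, -0.02, 0],
    [0, 0, 0, 0],
  ],
  jaw=0,
)

```text
time: 42.48
eef_pos: [0.4415, -0.0464, 0.2865]
eef_rot: [0.056, 0.998, -0.0, 0.001]
wrist_force: [-0.6, 0.2, -1.0]
gripper_width: 0.999
finger_force: 0.0
```

```bash
python3 - <<'E'
from h import *
d=snap('side')
f=d['color'].astype(int);dk=f.max(-1)<70
for b in blobs(d,dk,.05,.22,15):
    if .38<b[7][0]<.75 and -.15<b[7][1]<.15: print(b)
nplan(.034,.060,.20,83.6)
E
```

```text
(441.7, -43.9, 27.8, 22.1, 89.4, np.int32(147), np.float64(0.1935), [0.4416, -0.0376], [298, 204])
(654.4, 24.8, 33.9, 8.9, -0.3, np.int32(137), np.float64(0.0676), [0.6529, 0.0242], [208, 259])
(585.4, 59.6, 98.0, 21.2, -89.2, np.int32(160), np.float64(0.0743), [0.585, 0.0763], [233, 272])
[0.586  0.0698]
at [ 0.4411 -0.0463  0.2855] yang 83.6 q6 -1.71 spin -0.0 shift before spin [-0.131   0.1316  0.0855] after spin [-0.131   0.1316  0.0855] w 0.999
```

The gauge is parked with the knob at (0.442, −0.044) and up. Next I'll go over the clamp handle, with the fingers turned to pinch across the bar.

>>> step_arm(
  steps=[
    [-0.026, 0.026, 0, 0],
    [-0.026, 0.026, 0, 0],
    [-0.026, 0.026, 0, 0],
    [-0.026, 0.026, 0, 0],
    [-0.026, 0.026, 0, 0],
    [0, 0, 0, 0.15],
    [0, 0, 0, 0.15],
    [0, 0, 0, 0.15],
    [0, 0, 0, 0.15],
    [0, 0, 0, 0.15],
    [0, 0, 0, 0.15],
    [0, 0, 0, 0.15],
    [0, 0, 0, 0.15],
    [0, 0, 0, 0.15],
    [0, 0, 0, 0.15],
    [0, 0, 0, 0.07],
    [0, 0, 0.04, 0],
    [0, 0, 0.04, 0],
    [0, 0, 0, 0],
  ],
)

```text
time: 44.9
eef_pos: [0.5833, 0.0683, 0.2022]
eef_rot: [0.745, 0.667, -0.003, -0.002]
wrist_force: [0.6, 0.4, 0.8]
gripper_width: 1.002
finger_force: 0.0
```

```bash
python3 - <<'E'
from h import *
nplan(.0337,.062,.056,-6.4)
E
```

```text
[0.5859 0.0719]
at [0.5833 0.0683 0.2022] yang -6.4 q6 0.12 spin 0.001 shift before spin [0.004  0.0032 0.1462] after spin [0.004  0.0032 0.1462] w 1.002
```

>>> step_arm(
  steps=[
    [0.004, 0.003, 0.03, 0],
    [0, 0, 0.03, 0],
    [0, 0, 0.03, 0],
    [0, 0, 0.03, 0],
    [0, 0, 0.018, 0],
    [0, 0, 0.008, 0],
    [0, 0, 0, 0],
  ],
)

```text
time: 45.78
eef_pos: [0.5885, 0.072, 0.0599]
eef_rot: [0.745, 0.667, 0.0, 0.0]
wrist_force: [1.0, 0.2, 0.6]
gripper_width: 1.0
finger_force: 0.0
```

>>> step_arm(
  steps=[
    [0, 0, 0, 0],
    [0, 0, 0, 0],
    [0, 0, 0, 0],
    [0, 0, 0, 0],
    [0, 0, 0, 0],
    [0, 0, 0, 0],
    [0, 0, 0, 0],
    [0, 0, 0, 0],
    [0, 0, 0, 0],
  ],
  jaw=1,
  grip_force=20,
)

```text
time: 46.9
eef_pos: [0.5866, 0.0722, 0.0592]
eef_rot: [0.745, 0.667, -0.001, -0.001]
wrist_force: [-5.6, 1.0, 0.4]
gripper_width: 0.184
finger_force: 20.0
```

```bash
python3 - <<'E'
from h import *
s=r.observe();print(s['wrist_force'],s['gripper_width']*95)
nplan(.0337,.062,.0556)
th=np.linspace(2.06,.05,18);a=np.radians(20)-th
W=75*np.c_[np.sin(a),np.cos(a)];D=np.diff(W,axis=0).round(1);print([[0,d[0]/1000,-d[1]/1000,0] for d in D])
E
```

```text
[-5.62288081  0.99773885  0.42804156] 17.472260503935903
[0.5859 0.0719]
at [0.5866 0.0722 0.0592] yang -6.4 q6 0.12 spin 0 shift before spin [-0.0004 -0.0007  0.0036] after spin [-0.0004 -0.0007  0.0036] w 0.184
[[0, np.float64(-0.0007), np.float64(-0.0088), 0], [0, np.float64(0.0003), np.float64(-0.0089), 0], [0, np.float64(0.0014), np.float64(-0.0088), 0], [0, np.float64(0.0024), np.float64(-0.0085), 0], [0, np.float64(0.0034), np.float64(-0.008199999999999999), 0], [0, np.float64(0.0043), np.float64(-0.0077), 0], [0, np.float64(0.0052), np.float64(-0.0072), 0], [0, np.float64(0.006), np.float64(-0.0065), 0], [0, np.float64(0.0067), np.float64(-0.0057), 0], [0, np.float64(0.0074), np.float64(-0.004900000000000001), 0], [0, np.float64(0.0079), np.float64(-0.004), 0], [0, np.float64(0.0083), np.float64(-0.003), 0], [0, np.float64(0.0086), np.float64(-0.002), 0], [0, np.float64(0.0088), np.float64(-0.001), 0], [0, np.float64(0.0089), np.float64(0.0), 0], [0, np.float64(0.0088), np.float64(0.0011), 0], [0, np.float64(0.0086), np.float64(0.0021000000000000003), 0]]
```

The bar is held at 17.5 mm. I'll follow the arc open.

>>> step_arm(
  steps=[
    [0, -0.002, -0.009, 0],
    [0, 0, -0.009, 0],
    [0, 0.0015, -0.009, 0],
    [0, 0.0025, -0.0085, 0],
    [0, 0.0035, -0.008, 0],
    [0, 0.0045, -0.0075, 0],
    [0, 0.005, -0.007, 0],
    [0, 0.006, -0.0065, 0],
    [0, 0.0065, -0.0055, 0],
    [0, 0.0075, -0.005, 0],
    [0, 0, 0, 0],
  ],
  grip_force=35,
)

```text
time: 48.28
eef_pos: [0.6167, 0.069, 0.1394]
eef_rot: [0.745, 0.667, -0.005, -0.004]
wrist_force: [-46.6, 3.5, 48.3]
gripper_width: 0.18
finger_force: 35.0
```

```bash
python3 - <<'E'
from h import *
s=r.observe();print(s['wrist_force'],s['gripper_width']*95,s['eef_pos'])
p=(s['eef_pos'][:2]-NO);x=p[0]*np.cos(NA)+p[1]*np.sin(NA);print('nest x',x,'theta',np.radians(20)-np.arctan2(x-.108,s['eef_pos'][2]+.0105-.08), np.hypot(x-.108,s['eef_pos'][2]+.0105-.08))
E
```

```text
[-46.62071194   3.47897326  48.32092863] 17.12195264937191 [0.61665098 0.06902437 0.13937892]
nest x 0.06457405367453384 theta 0.9051050684859545 0.08227318466716949
```

The force is radial: the tool path runs inside the bar's arc. I'll relax outward.

>>> step_arm(
  steps=[
    [0, -0.003, -0.003, 0],
    [0, 0, 0, 0],
  ],
)

```text
time: 48.52
eef_pos: [0.6176, 0.0688, 0.1409]
eef_rot: [0.745, 0.667, -0.001, -0.001]
wrist_force: [-21.1, 0.5, 22.3]
gripper_width: 0.178
finger_force: 35.0
```

>>> step_arm(
  steps=[
    [0, -0.002, -0.002, 0],
    [0, 0, 0, 0],
  ],
)

```text
time: 48.78
eef_pos: [0.6177, 0.0687, 0.1414]
eef_rot: [0.745, 0.667, 0.0, 0.0]
wrist_force: [-9.7, 0.0, 6.8]
gripper_width: 0.18
finger_force: 35.0
```

```bash
python3 - <<'E'
from h import *
s=r.observe();print(s['wrist_force'],s['gripper_width']*95,s['eef_pos'])
d=snap('side')
f=d['color'].astype(int);dk=f.max(-1)<70
for b in blobs(d,dk,.10,.17,15):
    if .5<b[7][0]<.75 and -.05<b[7][1]<.2: print(b)
E
```

```text
[-9.73996979  0.04654791  6.7877921 ] 17.061706376736698 [0.61765515 0.06870024 0.14139686]
(608.7, 57.1, 96.5, 32.8, 67.3, np.int32(236), np.float64(0.1499), [0.6164, 0.0751], [217, 244])
```

The bar has slid to the fingertips near dead centre. I'll loosen the jaw a little, lower the fingers around the bar, and push it on over with the −x finger.

>>> step_arm(
  steps=[
    [0, 0, 0, 0],
    [0, 0, 0, 0],
    [0, 0, 0.004, 0],
    [0, 0, 0.004, 0],
    [0, 0, 0.004, 0],
    [0, 0.005, 0, 0],
    [0, 0.005, 0, 0],
    [0, 0, 0, 0],
  ],
  jaw=0.7,
  grip_force=20,
)

```text
time: 49.82
eef_pos: [0.6205, 0.0685, 0.1274]
eef_rot: [0.745, 0.667, -0.007, -0.006]
wrist_force: [-39.6, 4.0, 25.2]
gripper_width: 0.536
finger_force: 20.0
```

```bash
python3 - <<'E'
from h import *
s=r.observe();print(s['wrist_force'],s['gripper_width']*95,s['eef_pos'])
d=snap('side')
cv2.imwrite('pics/cl.png',cv2.resize(d['color'][200:310,160:310,::-1],None,fx=5,fy=5,interpolation=cv2.INTER_CUBIC))
E
```

```text
[-39.61879946   4.02281019  25.21180074] 50.94766076244926 [0.62051265 0.06854759 0.12739308]
```

View pics/cl.png

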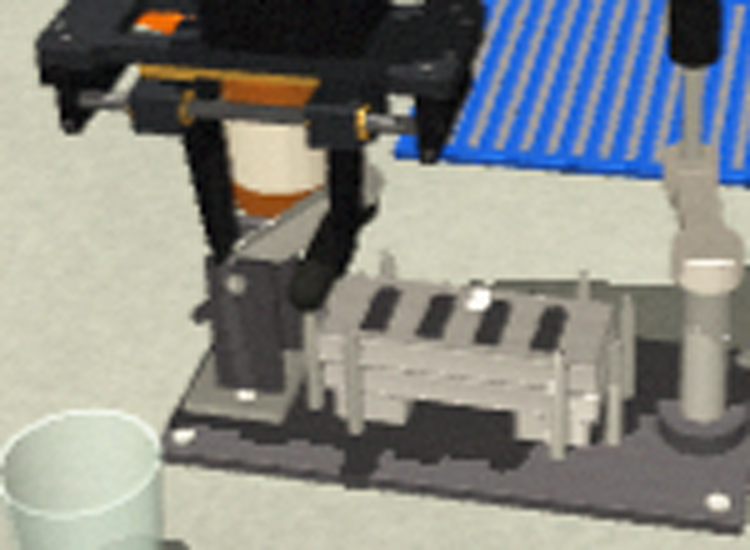

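The bar at (305,295)–(370,195) has slipped below the fingertip of the −x finger. I had gripped it too near the tips. The stack is undisturbed. I'll back off, let the clamp fall shut, and take a deeper grip.

>>> step_arm(
  steps=[
    [0, -0.003, -0.01, 0],
    [0, 0, -0.02, 0],
    [0, 0, -0.02, 0],
    [0, 0, 0, 0],
    [0, 0, 0, 0],
    [0, 0, 0, 0],
    [0, 0, 0, 0],
  ],
  jaw=0,
)

```text
time: 50.75
eef_pos: [0.6249, 0.0679, 0.177]
eef_rot: [0.745, 0.667, -0.0, -0.0]
wrist_force: [0.3, 0.5, 0.4]
gripper_width: 0.999
finger_force: 0.0
```

```bash
python3 - <<'E'
from h import *
s=r.observe();print(s['wrist_force'],s['gripper_width']*95,s['eef_pos'])
d=snap('side')
f=d['color'].astype(int);dk=f.max(-1)<70
for b in blobs(d,dk,.05,.14,15):
    if .5<b[7][0]<.75 and -.05<b[7][1]<.2: print(b)
nplan(.0337,.062,.036,-6.4)
E
```

```text
[0.2942114 0.5026841 0.4412627] 94.87968162847308 [0.62489303 0.06787519 0.17699183]
(660.1, 23.7, 21.1, 7.6, -8.1, np.int32(85), np.float64(0.0696), [0.6618, 0.0238], [205, 258])
(562.4, 12.4, 34.6, 9.2, 80.0, np.int32(31), np.float64(0.0558), [0.5626, 0.0124], [246, 262])
(585.1, 60.7, 94.5, 21.0, -89.3, np.int32(159), np.float64(0.0744), [0.5854, 0.0756], [232, 272])
(534.7, 17.6, 31.7, 8.6, 85.8, np.int32(32), np.float64(0.0561), [0.5344, 0.0171], [258, 264])
(506.9, 19.7, 30.9, 8.7, 83.0, np.int32(32), np.float64(0.0555), [0.5068, 0.0194], [269, 265])
[0.5859 0.0719]
at [0.6249 0.0679 0.1771] yang -6.4 q6 0.11 spin 0.001 shift before spin [-0.0003 -0.0392  0.1411] after spin [-0.0004 -0.0392  0.1411] w 0.998
```

>>> step_arm(
  steps=[
    [0, -0.02, 0, 0],
    [0, -0.02, 0, 0],
    [0, 0, 0.03, 0],
    [0, 0, 0.03, 0],
    [0, 0, 0.03, 0],
    [0, 0, 0.03, 0],
    [0, 0, 0.014, 0],
    [0, 0, 0.007, 0],
    [0, 0, 0, 0],
  ],
)

```text
time: 51.92
eef_pos: [0.5855, 0.0723, 0.0369]
eef_rot: [0.745, 0.667, 0.0, 0.0]
wrist_force: [0.2, 0.4, 0.5]
gripper_width: 1.001
finger_force: 0.0
```

>>> step_arm(
  steps=[
    [0, 0, 0, 0],
    [0, 0, 0, 0],
    [0, 0, 0, 0],
    [0, 0, 0, 0],
    [0, 0, 0, 0],
    [0, 0, 0, 0],
    [0, 0, 0, 0],
    [0, 0, 0, 0],
    [0, 0, 0, 0],
  ],
  jaw=1,
  grip_force=45,
)

```text
time: 53.05
eef_pos: [0.5866, 0.0722, 0.0369]
eef_rot: [0.745, 0.667, 0.001, 0.001]
wrist_force: [5.8, -0.8, -1.9]
gripper_width: 0.178
finger_force: 45.0
```

>>> step_arm(
  steps=[
    [0, -0.0005, -0.009, 0],
    [0, 0, -0.009, 0],
    [0, 0.001, -0.009, 0],
    [0, 0, 0, 0],
  ],
)

```text
time: 53.55
eef_pos: [0.5869, 0.0721, 0.0633]
eef_rot: [0.745, 0.667, 0.001, 0.001]
wrist_force: [7.4, -0.5, -9.6]
gripper_width: 0.177
finger_force: 45.0
```

Lift force is about 10 N as expected, with no slip. I'll continue in short pieces.

>>> step_arm(
  steps=[
    [0, 0.003, -0.0085, 0],
    [0, 0.0035, -0.008, 0],
    [0, 0.0045, -0.0075, 0],
    [0, 0, 0, 0],
  ],
)

```text
time: 54.05
eef_pos: [0.5942, 0.0713, 0.0876]
eef_rot: [0.745, 0.667, -0.002, -0.002]
wrist_force: [-12.0, 1.4, -2.6]
gripper_width: 0.183
finger_force: 45.0
```

```bash
cat >> h.py <<'E'
def bar(off):
    s=r.observe();e=s['eef_pos'];p=e[:2]-NO;x=p[0]*np.cos(NA)+p[1]*np.sin(NA);dz=e[2]+off-.08
    print('F',s['wrist_force'].round(1),'nest x',x.round(4),'rel',(x-.108).round(4),dz.round(4),'rad',np.hypot(x-.108,dz).round(4),'th',(np.radians(20)-np.arctan2(x-.108,dz)).round(3))
E
python3 -c "
from h import *
bar(.0325)"
```

```text
F [-12.    1.4  -2.6] nest x 0.042 rel -0.066 0.0401 rad 0.0772 th 1.374
```

>>> step_arm(
  steps=[
    [0, -0.002, -0.002, 0],
    [0, 0.004, -0.007, 0],
    [0, 0.005, -0.006, 0],
    [0, 0, 0, 0],
  ],
)

```text
time: 54.55
eef_pos: [0.6036, 0.0703, 0.1034]
eef_rot: [0.745, 0.667, -0.0, 0.0]
wrist_force: [-3.9, 0.3, -2.7]
gripper_width: 0.18
finger_force: 45.0
```

```bash
python3 -c "
from h import *
bar(.0325)"
```

```text
F [-3.9  0.3 -2.7] nest x 0.0515 rel -0.0565 0.0559 rad 0.0795 th 1.139
```

>>> step_arm(
  steps=[
    [0, 0.006, -0.0065, 0],
    [0, 0.007, -0.006, 0],
    [0, 0.0075, -0.005, 0],
    [0, 0, 0, 0],
  ],
)

```text
time: 55.05
eef_pos: [0.6232, 0.0682, 0.1224]
eef_rot: [0.745, 0.667, -0.0, -0.0]
wrist_force: [-14.6, 0.5, 14.7]
gripper_width: 0.18
finger_force: 45.0
```

```bash
python3 -c "
from h import *
bar(.0265)"
```

```text
F [-14.6   0.5  14.7] nest x 0.0711 rel -0.0369 0.0689 rad 0.0782 th 0.84
```

>>> step_arm(
  steps=[
    [0, -0.001, -0.002, 0],
    [0, 0.007, -0.005, 0],
    [0, 0.008, -0.0035, 0],
    [0, 0, 0, 0],
  ],
)

```text
time: 55.55
eef_pos: [0.6394, 0.0663, 0.1317]
eef_rot: [0.745, 0.667, 0.001, 0.001]
wrist_force: [-1.0, -0.4, 2.4]
gripper_width: 0.178
finger_force: 45.0
```

```bash
python3 -c "
from h import *
bar(.0225)"
```

```text
F [-1.  -0.4  2.4] nest x 0.0874 rel -0.0206 0.0742 rad 0.077 th 0.619
```

Past centre with low force. On to the fully open side.

>>> step_arm(
  steps=[
    [0, 0.0085, -0.0025, 0],
    [0, 0.0085, -0.001, 0],
    [0, 0.0085, 0, 0],
    [0, 0.0085, 0.001, 0],
    [0, 0.008, 0.002, 0],
    [0, 0, 0, 0],
  ],
)

```text
time: 56.3
eef_pos: [0.681, 0.0612, 0.1304]
eef_rot: [0.745, 0.667, 0.0, 0.001]
wrist_force: [3.7, -4.6, -4.3]
gripper_width: 0.178
finger_force: 45.0
```

```bash
python3 -c "
from h import *
bar(.0205)"
```

```text
F [ 3.7 -4.6 -4.3] nest x 0.1294 rel 0.0214 0.0709 rad 0.074 th 0.056
```

Nearly fully open. Now release and rise.

>>> step_arm(
  steps=[
    [0, 0, 0, 0],
    [0, 0, 0, 0],
    [0, 0, 0, 0],
    [0, 0, 0, 0],
    [0, 0, 0, 0],
    [0, 0, -0.03, 0],
    [0, 0, -0.03, 0],
    [0, 0, -0.03, 0],
    [0, 0, -0.02, 0],
    [0, 0, 0, 0],
  ],
  jaw=0,
)

```text
time: 57.55
eef_pos: [0.6801, 0.0619, 0.2426]
eef_rot: [0.745, 0.667, 0.001, 0.001]
wrist_force: [0.0, -0.3, -0.2]
gripper_width: 1.002
finger_force: 0.0
```

```bash
python3 - <<'E'
from h import *
d=snap('side');c=snap('top')
f=d['color'].astype(int);dk=f.max(-1)<70
for b in blobs(d,dk,.03,.22,15):
    if .38<b[7][0]<.75 and -.1<b[7][1]<.2: print(b)
nplan(0.002,0,.2,82.4)
E
```

```text
(441.8, -43.7, 26.2, 21.8, -87.9, np.int32(148), np.float64(0.1932), [0.4417, -0.0378], [298, 205])
(666.2, 8.1, 14.4, 12.8, 85.9, np.int32(43), np.float64(0.148), [0.6662, 0.0088], [201, 228])
(683.7, 62.8, 66.6, 15.9, 82.6, np.int32(153), np.float64(0.1559), [0.6827, 0.0677], [188, 238])
(650.2, 11.2, 49.1, 42.6, 26.4, np.int32(369), np.float64(0.0613), [0.6506, 0.0155], [210, 259])
(590.3, 10.0, 31.7, 9.0, 83.7, np.int32(31), np.float64(0.0558), [0.5905, 0.0104], [235, 261])
(562.3, 11.4, 31.2, 8.3, 82.4, np.int32(30), np.float64(0.0556), [0.5625, 0.0124], [246, 262])
(534.2, 12.9, 30.8, 10.1, 83.4, np.int32(28), np.float64(0.0561), [0.5342, 0.0138], [258, 263])
(506.2, 13.7, 19.5, 8.9, 80.8, np.int32(18), np.float64(0.0558), [0.5064, 0.0139], [269, 264])
[0.5475 0.0138]
at [0.6794 0.0618 0.2403] yang -6.4 q6 0.11 spin -1.549 shift before spin [-0.0624 -0.1257  0.0404] after spin [ 0.1244 -0.0651  0.0404] w 1.005
```

The clamp is fully open with the handle back at (0.684, 0.063, 0.156), and the knob is up and parked. The stack is in place, with its cavity mean at x ≈ 0.548. Now I'll unload the top plate.

>>> step_arm(
  steps=[
    [0, 0, 0, -0.15],
    [0, 0, 0, -0.15],
    [0, 0, 0, -0.15],
    [0, 0, 0, -0.15],
    [0, 0, 0, -0.15],
    [0, 0, 0, -0.15],
    [0, 0, 0, -0.15],
    [0, 0, 0, -0.15],
    [0, 0, 0, -0.15],
    [0, 0, 0, -0.15],
    [0, 0, 0, -0.05],
    [0.031, -0.016, 0, 0],
    [0.031, -0.016, 0, 0],
    [0.031, -0.016, 0, 0],
    [0.031, -0.017, 0, 0],
    [0, 0, 0.04, 0],
    [0, 0, 0.04, 0],
    [0, 0, 0, 0],
    [0, 0, 0, 0],
  ],
)

```text
time: 60.02
eef_pos: [0.5486, 0.0136, 0.1618]
eef_rot: [0.066, 0.998, -0.0, 0.0]
wrist_force: [-0.8, -0.1, 0.2]
gripper_width: 1.002
finger_force: 0.0
```

```bash
python3 - <<'E'
from h import *
plan(.5482,.0135,.043,83.2)
c=load('top');f=c['color'].astype(int)
for b in blobs(c,f.max(-1)<60,-0.01,0.02,800): print('mat top',b)
d=load('side');f=d['color'].astype(int)
for b in blobs(d,f.max(-1)<60,-0.01,0.02,800,z=.005): print('mat side',b)
E
```

```text
at [0.5486 0.0136 0.1618] yang 82.5 q6 -1.53 spin -0.013 shift before spin [ 0.0004 -0.0002  0.1188] after spin [ 0.0004 -0.0002  0.1188] w 1.002
mat top (564.1, 342.9, 116.3, 111.8, -87.6, np.int32(1121), np.float64(0.004), [0.5676, 0.3464], [130, 185])
mat side (489.5, 299.7, 267.2, 183.8, 2.5, np.int32(11166), np.float64(0.0046), [0.4901, 0.3069], [265, 381])
```

>>> step_arm(
  steps=[
    [0, 0, 0.03, -0.01],
    [0, 0, 0.03, 0],
    [0, 0, 0.03, 0],
    [0, 0, 0.018, 0],
    [0, 0, 0.01, 0],
    [0, 0, 0.001, 0],
    [0, 0, 0, 0],
  ],
)

```text
time: 60.9
eef_pos: [0.5488, 0.0136, 0.043]
eef_rot: [0.061, 0.998, -0.0, 0.001]
wrist_force: [-0.3, -0.8, -0.7]
gripper_width: 1.002
finger_force: 0.0
```

>>> step_arm(
  steps=[
    [0, 0, 0, 0],
    [0, 0, 0, 0],
    [0, 0, 0, 0],
    [0, 0, 0, 0],
    [0, 0, 0, 0],
    [0, 0, 0, 0],
    [0, 0, 0, 0],
    [0, 0, 0, 0],
  ],
  jaw=1,
  grip_force=40,
)

```text
time: 61.9
eef_pos: [0.5482, 0.0136, 0.0421]
eef_rot: [0.061, 0.998, -0.0, -0.0]
wrist_force: [-0.7, -0.0, 0.6]
gripper_width: 0.543
finger_force: 40.0
```

>>> step_arm(
  steps=[
    [0, 0, -0.005, 0],
    [0, 0, -0.01, 0],
    [0, 0, -0.02, 0],
    [0, 0, -0.03, 0],
    [0, 0, -0.03, 0],
    [0, 0, -0.03, 0],
    [0, 0, 0, 0],
    [0, 0, 0, 0],
  ],
)

```text
time: 62.9
eef_pos: [0.5477, 0.0137, 0.1664]
eef_rot: [0.061, 0.998, -0.0, -0.0]
wrist_force: [0.5, -0.6, -4.2]
gripper_width: 0.541
finger_force: 40.0
```

```bash
python3 - <<'E'
from h import *
d=snap('side')
f=d['color'].astype(int);dk=f.max(-1)<70
for b in blobs(d,dk,.03,.05,10):
    if .38<b[7][0]<.75 and -.1<b[7][1]<.2: print('low plate',b)
plan(.489,.355,.009,83.6)
E
```

```text
low plate (640.2, -9.3, 8.0, 5.4, 14.8, np.int32(21), np.float64(0.0383), [0.6406, -0.0091], [217, 261])
low plate (585.7, -2.6, 13.2, 8.4, 77.3, np.int32(11), np.float64(0.0392), [0.5864, -0.001], [238, 264])
low plate (560.0, 13.9, 32.1, 9.0, 81.1, np.int32(31), np.float64(0.0398), [0.56, 0.0145], [247, 268])
low plate (666.9, 23.0, 8.3, 3.7, -15.3, np.int32(18), np.float64(0.0395), [0.6672, 0.0231], [203, 268])
low plate (533.0, 17.0, 31.0, 10.0, 82.2, np.int32(34), np.float64(0.0397), [0.5326, 0.0169], [258, 269])
low plate (506.4, 20.6, 35.8, 8.6, 70.4, np.int32(22), np.float64(0.04), [0.5058, 0.0183], [269, 270])
at [0.5476 0.0137 0.1661] yang 83.0 q6 -1.54 spin -0.01 shift before spin [0.0994 0.3317 0.1572] after spin [0.096  0.3327 0.1572] w 0.548
```

One plate lifted, the other stays in place. I'll carry it to the far half of the mat.

>>> step_arm(
  steps=[
    [0.009, 0.03, 0, 0],
    [0.009, 0.03, 0, 0],
    [0.009, 0.03, 0, 0],
    [0.009, 0.03, 0, 0],
    [0.009, 0.03, 0, 0],
    [0.009, 0.03, 0, 0],
    [0.009, 0.03, 0, 0],
    [0.009, 0.03, 0, 0],
    [0.009, 0.03, 0, 0],
    [0.009, 0.03, 0, 0],
    [0.009, 0.032, 0, 0],
    [0, 0, 0.03, 0],
    [0, 0, 0.03, 0],
    [0, 0, 0.03, 0],
    [0, 0, 0.03, 0],
    [0, 0, 0.015, 0],
    [0, 0, 0, 0],
    [0, 0, 0, 0],
  ],
)

```text
time: 65.2
eef_pos: [0.4907, 0.3554, 0.0328]
eef_rot: [0.061, 0.998, 0.0, 0.0]
wrist_force: [-0.3, 0.5, -2.3]
gripper_width: 0.539
finger_force: 40.0
```

```bash
python3 - <<'E'
from h import *
plan(.489,.355,.0085)
print(r.observe()['wrist_force'])
E
```

```text
at [0.4907 0.3554 0.0328] yang 83.0 q6 -0.93 spin 0 shift before spin [ 0.0016 -0.0006  0.0243] after spin [ 0.0016 -0.0006  0.0243] w 0.539
[-0.25955637  0.46378584 -2.29994673]
```

>>> step_arm(
  steps=[
    [0, 0, 0.008, 0],
    [0, 0, 0.008, 0],
    [0, 0, 0.005, 0],
    [0, 0, 0.003, 0],
    [0, 0, 0.001, 0],
    [0, 0, 0, 0],
  ],
)

```text
time: 65.95
eef_pos: [0.4904, 0.3553, 0.0072]
eef_rot: [0.061, 0.998, 0.0, 0.0]
wrist_force: [-0.9, -0.7, -3.8]
gripper_width: 0.544
finger_force: 40.0
```

>>> step_arm(
  steps=[
    [0, 0, 0, 0],
    [0, 0, 0, 0],
    [0, 0, 0, 0],
    [0, 0, 0, 0],
    [0, 0, 0, 0],
    [0, 0, -0.02, 0],
    [0, 0, -0.03, 0],
    [0, 0, -0.04, 0],
    [0, 0, -0.04, 0],
    [0, 0, -0.03, 0],
    [0, 0, 0, 0],
    [0, 0, 0, 0],
  ],
  jaw=0,
)

```text
time: 67.45
eef_pos: [0.4899, 0.355, 0.1663]
eef_rot: [0.061, 0.998, -0.0, -0.0]
wrist_force: [0.2, -0.8, -0.6]
gripper_width: 0.998
finger_force: 0.0
```

```bash
python3 - <<'E'
from h import *
d=snap('side')
f=d['color'].astype(int);m=(f.min(-1)>110)&(f.max(-1)-f.min(-1)<45)
for b in blobs(d,m,.012,.05,100): print(b)
plan(.5465,.0135,.166,83.0)
E
```

```text
(59.0, -1068.8, 76.8, 40.0, 0.9, np.int32(132), np.float64(0.0297), [0.0622, -1.0671], [387, 129])
(-14.4, -953.3, 78.3, 39.7, -14.7, np.int32(144), np.float64(0.0303), [-0.0108, -0.949], [408, 139])
(666.3, -153.3, 63.5, 28.5, 22.4, np.int32(183), np.float64(0.0362), [0.6672, -0.1474], [217, 232])
(631.5, 18.2, 108.8, 68.6, 8.4, np.int32(493), np.float64(0.0291), [0.6115, 0.0217], [226, 272])
(854.6, 47.4, 25.8, 17.2, 31.8, np.int32(141), np.float64(0.0312), [0.8545, 0.049], [125, 274])
(686.5, 190.8, 57.5, 22.7, 11.8, np.int32(329), np.float64(0.0317), [0.6837, 0.193], [178, 320])
(490.1, 355.9, 136.1, 54.3, -7.0, np.int32(1704), np.float64(0.02), [0.4903, 0.3594], [262, 399])
at [0.4898 0.355  0.1659] yang 83.0 q6 -0.93 spin 0.0 shift before spin [-9.77e-02 -3.32e-01  2.00e-04] after spin [-9.79e-02 -3.32e-01  2.00e-04] w 0.999
```

The first plate lies at (0.490, 0.356) on the mat. Back to the nest for the second.

>>> step_arm(
  steps=[
    [-0.009, -0.03, 0, 0],
    [-0.009, -0.03, 0, 0],
    [-0.009, -0.03, 0, 0],
    [-0.009, -0.03, 0, 0],
    [-0.009, -0.03, 0, 0],
    [-0.009, -0.03, 0, 0],
    [-0.009, -0.03, 0, 0],
    [-0.009, -0.03, 0, 0],
    [-0.009, -0.03, 0, 0],
    [-0.009, -0.03, 0, 0],
    [-0.008, -0.032, 0, 0],
    [0, 0, 0, 0],
    [0, 0, 0, 0],
  ],
)

```text
time: 69.12
eef_pos: [0.5468, 0.0142, 0.1664]
eef_rot: [0.061, 0.998, 0.0, -0.001]
wrist_force: [0.3, -0.7, -0.2]
gripper_width: 1.002
finger_force: 0.0
```

```bash
python3 - <<'E'
from h import *
d=snap('side')
f=d['color'].astype(int);dk=f.max(-1)<85
for b in blobs(d,dk,.03,.05,10):
    if .45<b[7][0]<.63 and -.1<b[7][1]<.2: print('low plate',b)
m=(f.min(-1)>100)&(f.max(-1)-f.min(-1)<45)
for b in blobs(d,m,.030,.045,50): 
    if .45<b[7][0]<.63 and -.1<b[7][1]<.2: print('plate',b)
plan(.547,.0135,.0265,83.0)
E
```

```text
low plate (560.2, 15.6, 30.5, 10.8, 81.9, np.int32(33), np.float64(0.0397), [0.5599, 0.0164], [247, 269])
low plate (506.0, 21.0, 35.1, 8.4, 81.0, np.int32(21), np.float64(0.0395), [0.5069, 0.0186], [269, 270])
low plate (533.3, 24.2, 22.1, 10.3, 83.5, np.int32(27), np.float64(0.0398), [0.5335, 0.0246], [258, 271])
plate (545.8, 17.0, 156.4, 72.4, -6.1, np.int32(805), np.float64(0.0386), [0.5468, 0.0204], [253, 270])
at [0.5469 0.0145 0.1666] yang 83.0 q6 -1.54 spin 0.001 shift before spin [-0.0004 -0.001   0.1401] after spin [-0.0004 -0.001   0.1401] w 0.999
```

The second plate is still in the nest. I'll grasp and lift it.

>>> step_arm(
  steps=[
    [0, 0, 0.03, 0],
    [0, 0, 0.03, 0],
    [0, 0, 0.03, 0],
    [0, 0, 0.03, 0],
    [0, 0, 0.014, 0],
    [0, 0, 0.005, 0],
    [0, 0, 0.001, 0],
    [0, 0, 0, 0],
  ],
)

```text
time: 70.18
eef_pos: [0.5476, 0.0138, 0.0279]
eef_rot: [0.061, 0.998, -0.0, 0.001]
wrist_force: [0.2, -0.9, 0.4]
gripper_width: 1.002
finger_force: 0.0
```

>>> step_arm(
  steps=[
    [0, 0, 0, 0],
    [0, 0, 0, 0],
    [0, 0, 0, 0],
    [0, 0, 0, 0],
    [0, 0, 0, 0],
    [0, 0, 0, 0],
    [0, 0, 0, 0],
    [0, 0, 0, 0],
  ],
  jaw=1,
  grip_force=40,
)

```text
time: 71.18
eef_pos: [0.5472, 0.0138, 0.0271]
eef_rot: [0.061, 0.998, -0.0, 0.0]
wrist_force: [0.1, 1.2, 0.8]
gripper_width: 0.545
finger_force: 40.0
```

>>> step_arm(
  steps=[
    [0, 0, -0.005, 0],
    [0, 0, -0.01, 0],
    [0, 0, -0.02, 0],
    [0, 0, -0.03, 0],
    [0, 0, -0.03, 0],
    [0, 0, -0.03, 0],
    [0, 0, 0, 0],
    [0, 0, 0, 0],
  ],
)

```text
time: 72.18
eef_pos: [0.5467, 0.0138, 0.1515]
eef_rot: [0.061, 0.998, -0.0, -0.0]
wrist_force: [0.0, -0.7, -2.6]
gripper_width: 0.543
finger_force: 40.0
```

```bash
python3 - <<'E'
from h import *
plan(.489,.253,.0085,83.0)
E
```

```text
at [0.5467 0.0138 0.1515] yang 83.0 q6 -1.54 spin 0.0 shift before spin [0.0862 0.2304 0.143 ] after spin [0.0863 0.2304 0.143 ] w 0.543
```

>>> step_arm(
  steps=[
    [0.0105, 0.029, 0, 0],
    [0.0105, 0.029, 0, 0],
    [0.011, 0.029, 0, 0],
    [0.011, 0.029, 0, 0],
    [0.011, 0.029, 0, 0],
    [0.011, 0.029, 0, 0],
    [0.0105, 0.029, 0, 0],
    [0.0105, 0.0275, 0, 0],
    [0, 0, 0.03, 0],
    [0, 0, 0.03, 0],
    [0, 0, 0.03, 0],
    [0, 0, 0.025, 0],
    [0, 0, 0.008, 0],
    [0, 0, 0, 0],
    [0, 0, 0, 0],
  ],
)

```text
time: 74.05
eef_pos: [0.4902, 0.2531, 0.0297]
eef_rot: [0.061, 0.998, 0.0, 0.0]
wrist_force: [-0.5, -0.2, -3.1]
gripper_width: 0.542
finger_force: 40.0
```

```bash
python3 - <<'E'
from h import *
plan(.489,.253,.0083,83.0);print(r.observe()['wrist_force'])
E
```

```text
at [0.4902 0.2531 0.0297] yang 83.0 q6 -1.09 spin 0.0 shift before spin [ 0.0012 -0.0003  0.0214] after spin [ 0.0012 -0.0003  0.0214] w 0.542
[-0.48434744 -0.18151766 -3.05070154]
```

>>> step_arm(
  steps=[
    [0, 0, 0.008, 0],
    [0, 0, 0.008, 0],
    [0, 0, 0.004, 0],
    [0, 0, 0.0015, 0],
    [0, 0, 0, 0],
    [0, 0, 0, 0],
  ],
)

```text
time: 74.8
eef_pos: [0.4897, 0.2529, 0.0081]
eef_rot: [0.061, 0.998, -0.0, -0.0]
wrist_force: [-3.0, -1.6, 6.8]
gripper_width: 0.543
finger_force: 40.0
```

>>> step_arm(
  steps=[
    [0, 0, 0, 0],
    [0, 0, 0, 0],
    [0, 0, 0, 0],
    [0, 0, 0, 0],
    [0, 0, 0, 0],
    [0, 0, -0.02, 0],
    [0, 0, -0.03, 0],
    [0, 0, -0.04, 0],
    [0, 0, -0.04, 0],
    [0, 0, -0.04, 0],
    [0, 0, -0.04, 0],
    [0, 0, -0.04, 0],
    [0, 0, 0, 0],
    [0, 0, 0, 0],
  ],
  jaw=0,
)

```text
time: 76.55
eef_pos: [0.4895, 0.2529, 0.2569]
eef_rot: [0.061, 0.998, -0.0, -0.0]
wrist_force: [0.7, 0.8, -0.6]
gripper_width: 1.001
finger_force: 0.0
```

```bash
python3 - <<'E'
from h import *
d=snap('side','end.png')
f=d['color'].astype(int);m=(f.min(-1)>110)&(f.max(-1)-f.min(-1)<45)
for b in blobs(d,m,.01,.05,100): print(b)
dk=f.max(-1)<70
for b in blobs(d,dk,.09,.22,15):
    if .38<b[7][0]<.75 and -.1<b[7][1]<.15: print('gauge/clamp',b)
E
```

```text
(65.1, -1076.4, 79.4, 44.3, -15.2, np.int32(151), np.float64(0.0308), [0.0645, -1.0696], [387, 129])
(399.2, -888.9, 199.5, 20.9, -32.3, np.int32(288), np.float64(0.0316), [0.3888, -0.8823], [316, 141])
(-11.1, -956.1, 81.2, 46.1, -24.9, np.int32(151), np.float64(0.0287), [-0.0115, -0.9495], [409, 139])
(666.1, -152.8, 64.1, 28.1, 22.7, np.int32(183), np.float64(0.0364), [0.6669, -0.1475], [217, 232])
(590.2, 13.5, 71.0, 34.6, 81.4, np.int32(270), np.float64(0.0246), [0.5897, 0.0166], [236, 273])
(492.0, 19.9, 80.4, 50.6, 82.9, np.int32(352), np.float64(0.026), [0.4933, 0.0284], [274, 277])
(854.6, 47.6, 25.6, 14.4, 32.3, np.int32(151), np.float64(0.03), [0.8547, 0.0489], [125, 274])
(658.7, 22.4, 52.1, 35.4, -10.3, np.int32(113), np.float64(0.0133), [0.6581, 0.0305], [207, 279])
(686.1, 189.4, 57.2, 25.1, 16.3, np.int32(343), np.float64(0.0306), [0.6838, 0.1927], [178, 320])
(488.4, 253.5, 137.0, 56.7, -6.8, np.int32(1317), np.float64(0.0196), [0.4889, 0.259], [268, 354])
(490.3, 355.8, 135.9, 55.0, -6.8, np.int32(1875), np.float64(0.0197), [0.4892, 0.36], [262, 399])
gauge/clamp (442.1, -42.5, 23.2, 21.8, -82.9, np.int32(148), np.float64(0.1932), [0.4417, -0.0376], [298, 205])
gauge/clamp (665.4, 6.7, 15.7, 11.8, 77.8, np.int32(43), np.float64(0.1479), [0.6662, 0.0086], [201, 228])
gauge/clamp (683.6, 62.7, 69.7, 15.5, 84.1, np.int32(155), np.float64(0.156), [0.6828, 0.0684], [188, 239])
```

View pics/end.png

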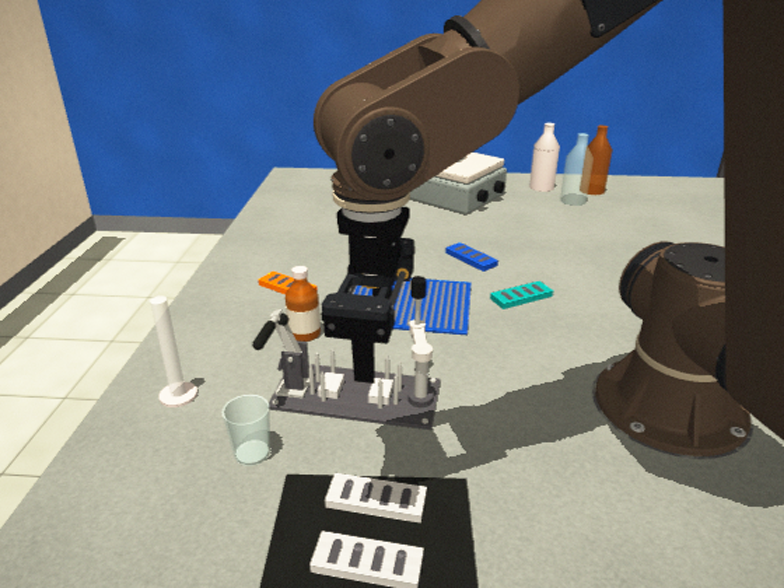

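Both plates lie flat and apart on the mat, at (376,497) and (367,558). The clamp is open, the gauge is parked and up, and the beaker and bottle stand where they were. Handing in.

```bash
python3 -c "
from station import r
print(r.hand_in())"
```

```text
the job is handed in; nothing more can be done
None
```

I handed the job in: both plates (only two were there) were stacked, clamped, gauged and laid flat side by side on the mat, with the clamp open, the gauge up and parked, and the beaker and bottle untouched; the clamp took two tries to open, and hand-in returned no verdict.

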